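# Step the drying bench's day counter on to six

## Robot

A 7-joint arm with a two-finger parallel gripper is mounted at the origin on the work surface. World frame = base frame: x ahead of the robot, y to its left, z up, the work surface at z = 0. Lengths are in m, angles in rad, forces in N, time in s.
With the tool pointing down it reaches from about 0.425 to 0.925 m from the base axis. Payload 6.8 kg.
Tool frame: the origin (TCP) lies midway between the tips of the shut fingers; the grasp point (between the pads) lies 19 mm behind it; z points along the fingers, y is the line along which they close (so a half turn about z gives the same grasp; the last joint's range is limited). The gripper opens to 85 mm and grips with 20 to 120 N. Pads are 22 mm wide; open, the fingers measure 114 mm over their backs; the gripper's body (76 mm by 85 mm) begins 54 mm behind the grasp point. The pads swing forward as they close: fully open they stand 13 mm farther back than shut.
Start: joints at [-1.243, 0.477, 0.022, 1.555, -0.011, 1.109, -0.083], TCP at [0.285, 0.612, 0.231] pointing down, gripper open.
Joint ranges: [-2.96, 2.96], [-0.34, 2.1], [-1.41, 1.46], [0.24, 2.44], [-1.37, 4.51], [0.17, 1.92], [-2.96, 2.96]. Speed limits (rad/s): [2.39, 2.39, 3.14, 3.14, 3.14, 3.14, 3.14].

## Interface

Orientations are given as a rotation vector (axis times angle).
In Python, from bench import r gives the robot as it stands. The module is installed in compiled form; this text tells all that it offers.
- The arm moves only by the tool apply_moves, never from a script. Its argument "rows" is a list of rows, each a list of 6 numbers: the shift along the tool's x, y, z scaled (see below), then the turn, a rotation vector about the tool's x, y, z scaled (see below). A call has 1 to 5 rows; each row is the pose to reach, as a shift and turn from the pose commanded when the call began, along the tool's axes at that moment; what a row does not reach only later rows make up. The controller multiplies each number of a shift by 0.25 m and each number of a turn by 90 degrees. A row lasts 1/8 s, in which the tool goes at most 62.5 mm and 10.7 degrees, less where a joint would pass 70% of its speed; a pose out of reach is approached as far as the arm can. A call with a number of a shift or a turn outside -1 to 1 is refused whole. A call with a gripper value outside its range is refused whole. "claw" is the opening, from 0 (shut) to 1 (fully open), set as the call begins (left out, the last holds). The fingers move at their own pace and stop on an object; "newtons" is the grip in N (left out, the last holds). Time passes only in rows, so rows that repeat a pose let the fingers close. It gives the time, the measured TCP pose, the force, the opening and the grip force at its end, in the units of the state.
- r.get_obs(): the state, without advancing time (a new reading comes with each control period).
- r.grab_frame(name): name is "scene" or "top" or "wrist"; returns a dict with "pixels" (480x640x3 uint8, red, green, blue), "intrinsics" (3x3 intrinsics, pixels), "eye" and "attitude" of the camera in the world. Camera axes: x right, y up, looking along -z (the intrinsics and any distortion apply to the point x, -y, -z); pixel columns grow to the right and rows downward; lengths in m; the calibration is good to about 2 mm. A picture is of the moment at which its call begins. There is no depth.
- r.hand_in(): hands the job in; it is judged then, once.
Trained networks look in a picture, given as the dict that the camera call returned (one of the last four; its "shot" number tells which), for a name from the list of things; names that differ only in an ending like _2 or _b are one class to them, and where a whole thing is asked for, a point or a joint stands for the part that bears it (a point fixed in the world has none). Each returns a list of dicts, best first, with "conf" (0 to 1); they miss things now and then, are a little off and sometimes report something else, mostly with a low value. They report only what shows in the picture. A call takes as long as a camera call. They do not tell look-alikes from the thing itself.
- r.search_frame(picture, thing): "rect" ([left, top, width, height] in pixels, round what is visible of it).
- r.outline_of(picture, thing): "pixels" (480x640 bool, what is visible of it) and "rect" ([left, top, width, height] in pixels, round what is visible of it).
- r.landmark_of(picture, thing): "point" ([column, row] in pixels: a listed point, or the origin of a listed thing).
The state is a dict: "clock": time; "joints": joint angles; "qvel": joint speeds; "tau": joint torques, N m; "tcp_pos": TCP position; "orientation": TCP orientation; "contact_force": force on the tool from outside, world axes, zero at the start; "moment": the same for the moment, N m; "grip_width": finger opening in m; "gripper_force": force on a finger pad.
Only numpy, scipy, OpenCV 4.12 (cv2) and the standard library are available. Lean on these libraries where they do the work, as an engineer would, in place of code of your own. Each camera call takes 0.05 s, during which the arm holds its last target. There are 200 camera calls.

## Task

The castings on this drying bench must stay until day six. Step the day counter on with its plunger (a press counts only if it goes right in and then comes right out) until the drum face with six dots lies flat on top, between the two pointers. Do not turn the drum itself by hand, and leave the castings and the scraper around it where they are.

Things in the scene. Friction and masses are not known exactly. Their poses are not given: they have to be found in the camera images.
- counter: Day counter: grey case, 190 (x) x 140 (y) mm, 145 high, fixed to the table. Origin: centre of its underside; z up; front (-x) faces the robot. In front a panel slopes 35 degrees, with the plunger; behind it the case rises (front edge at x = -46 mm, z = 127 to 145, 120 wide), with the drum on top. The case blocks a vertical tool: tilt it 35 degrees, leaning back towards the robot.
- plunger_top (a point): Centre of the top of the plunger's flat round steel cap, 36 mm across, 8 thick; moves with it. When out: (-62, 0, 75) mm in the counter's frame. It goes in along the panel's normal, (sin 35 deg, 0, -cos 35 deg) = (0.574, 0, -0.819) in the counter's frame.
- plunger (a joint): How far the plunger is in (m): 0 out, 0.014 fully in (hard stop). A spring returns it; pushing takes about 2 N at first, up to 8 N. Each full stroke steps the drum by one face (60 degrees), one way only: the step is made by 12 mm of travel, and the plunger must come all the way out (below 1 mm) before the next.
- drum_turn (a joint): Drum angle (rad), growing by 1.047 a step; its top moves towards the robot. 0: one dot on top, 1.047: two, 2.094: three, 3.142: four, 4.189: five, 5.236: six, 6.283: one again. A spring detent holds it at these. At the start one to four dots are on top.
- number_drum: White six-sided drum, 76 mm across flats, 50 wide (along y), one to six black dots (9 mm) on its faces of 44 x 50 mm. Origin: its centre, on its axis, at (27.5, 0, 130) mm in the counter's frame; y: its axis, parallel to the counter's y. Turned only by the plunger.
- six_face (a point): Centre of the drum face with six dots, 38 mm from the drum's axis; turns with the drum.
- day_mark (a point): The fixed mark, at (27.5, 0, 168) mm in the counter's frame: where the centre of the uppermost face lies, midway between two small upright steel pointers on the case's top.
- boots_a: Pair of small cast boots, 60 x 60 x 68 mm, standing beside the counter (its +y side). Loose; a bystander to be left alone. Origin: about the centre of its underside.
- block_a: Notched cast block, 50 x 60 x 57 mm, standing beside the counter (its -y side). Loose; a bystander to be left alone. Origin: about the centre of its underside.
- bear: Cast bear figure, 60 mm wide, 87 mm tall, standing left of the middle, nearer the robot than the counter. Loose; a bystander to be left alone. Origin: about the centre of its underside.
- antler: Forked cast antler on a 56 mm round foot, 86 mm tall, front left of the table. Loose; a bystander to be left alone. Origin: about the centre of its underside.
- block_b: Notched cast block, 50 x 60 x 57 mm, front right of the table. Loose; a bystander to be left alone. Origin: about the centre of its underside.
- boots_b: Pair of small cast boots, 60 x 60 x 68 mm, left of the table. Loose; a bystander to be left alone. Origin: about the centre of its underside.
- scraper: Flat scraper lying on the table, 200 mm long, on the right. Loose; a bystander to be left alone. Origin: about the centre of its underside.
Not all that is in view belongs to the job. There is more than one size of the counter; the one meant has the size given above.

How it is judged:
At the end, for the whole second after the job is handed in: The centre of the six-dot face is within 8 mm of the mark on top (about 12 degrees), the drum is at rest, the plunger is out (less than 3 mm in), and every casting and the scraper is within 30 mm of where it stood (distance between six_face and day_mark below 0.008 m and value of joint plunger below 0.003 m and velocity of joint drum_turn between -0.1 and 0.1 rad/s and distance of each of boots_a, block_a, bear, antler, block_b, boots_b, scraper from where it was at the start of the episode below 0.03 m); the robot touches nothing.
It fails at once if the robot pushes on the drum itself (over 2 N) (contact force between number_drum and the fingers above 2 N or contact force between number_drum and the arm above 2 N).
It fails at once if a casting or the scraper is moved by more than 30 mm (distance of any of boots_a, block_a, bear, antler, block_b, boots_b, scraper from where it was at the start of the episode above 0.03 m).
It also fails if it takes over 51 s, if anything falls off the work surface, if the arm or the gripper's body presses on something with over 40 N, if the wrist force passes 120 N, or if a joint passes its speed limit or range.

## Working session

There is one attempt and no reset: what is moved stays moved. The work goes in short steps, Python scripts to look and compute and a tool call to move; the robot and the scene stay as the last step left them, time stands still between calls to the robot, and variables do not carry over. Pictures are saved under pics/ and viewed, at most 10 in all, crops included, and the job is handed in when it is done.

Besides the shell and the picture viewer there is one more tool, called after ">>>" as name(argument=value, ...) on one line, values as JSON. apply_moves: Moves the arm, as the interface text tells. Its arguments: {"type":"object","properties":{"rows":{"type":"array","items":{"type":"array","items":{"type":"number"}}},"claw":{"type":"number"},"newtons":{"type":"number"}},"required":["rows"]}

```bash
mkdir -p pics
cat > h.py <<'E'
import numpy as np, cv2
from scipy.spatial.transform import Rotation as R
from bench import r
def att(p):
    a=np.array(p["attitude"],float)
    return a if a.shape==(3,3) else (R.from_rotvec(a).as_matrix() if a.size==3 else R.from_quat(a).as_matrix())
def ray(p,uv):
    K=np.array(p["intrinsics"]);x=np.linalg.inv(K)@[uv[0],uv[1],1]
    return np.array(p["eye"]),att(p)@[x[0],-x[1],-x[2]]
def atz(p,uv,z):
    e,d=ray(p,uv);return e+d*(z-e[2])/d[2]
def proj(p,X):
    K=np.array(p["intrinsics"]);c=att(p).T@(np.array(X)-p["eye"]);c=c*[1,-1,-1]
    u=K@c;return u[:2]/u[2]
def tri(a,b):
    A=[];B=[]
    for e,d in (a,b):
        d=d/np.linalg.norm(d);M=np.eye(3)-np.outer(d,d);A.append(M);B.append(M@e)
    return np.linalg.lstsq(np.vstack(A),np.hstack(B),rcond=None)[0]
def save(p,n): cv2.imwrite("pics/"+n,p["pixels"][:,:,::-1])
E
python3 - <<'E'
from h import *
for n in("scene","top"):
    p=r.grab_frame(n);save(p,n+"1.png")
    print(n,{k:v for k,v in p.items() if k!="pixels"})
    for t in("counter","number_drum"):
        print(t,[(np.round(d["rect"]),round(d["conf"],2)) for d in r.search_frame(p,t)])
    for t in("counter","plunger_top","number_drum","six_face"):
        print(t,[(np.round(d["point"],1),round(d["conf"],2)) for d in r.landmark_of(p,t)])
print(r.get_obs())
E
```

```text
scene {'intrinsics': array([[604.08934623,   0.        , 316.53477676],
       [  0.        , 604.08934623, 231.40678888],
       [  0.        ,   0.        ,   1.        ]]), 'eye': array([1.16243304, 0.9083988 , 1.07694642]), 'attitude': array([0.2926008 , 1.05132581, 2.35300585]), 'shot': 1}
counter [(array([231., 182.,  90.,  96.]), 0.74), (array([209., 271.,  68.,  67.]), 0.74), (array([337., 180.,  54.,  59.]), 0.6)]
number_drum [(array([243., 192.,  38.,  25.]), 0.96), (array([220., 277.,  27.,  24.]), 0.83), (array([352., 182.,  16.,  18.]), 0.65)]
counter [(array([244.7, 318.2]), 0.78), (array([276.8, 245.6]), 0.58), (array([363.8, 218. ]), 0.55), (array([507.3, 334.5]), 0.25)]
plunger_top [(array([420.4, 295.2]), 0.65)]
number_drum [(array([238.5, 291.1]), 0.81), (array([259.5, 209. ]), 0.71), (array([360. , 193.7]), 0.49), (array([507.4, 331.3]), 0.41)]
six_face [(array([240.4, 279.1]), 0.74), (array([257.1, 221. ]), 0.69), (array([365.3, 183.6]), 0.52)]
top {'intrinsics': array([[502.59487734,   0.        , 318.07905311],
       [  0.        , 502.59487734, 238.63115159],
[... 917 characters left out ...]
ray([-1.24310609,  0.47695553,  0.02237714,  1.55539466, -0.01150845,
        1.10930733, -0.08310959]), 'qvel': array([-5.37766433e-04, -1.02013847e-03, -9.27168882e-05,  1.53461229e-03,
        7.31191973e-04,  5.55364347e-04, -1.56284687e-03]), 'tau': array([-1.22487381e-03, -5.96151423e+01,  1.60565101e+00, -2.81509888e+01,
        1.25300887e-02,  1.28986216e-03,  1.05751525e-05]), 'tcp_pos': array([0.28492194, 0.61193912, 0.23133956]), 'orientation': array([-6.79150219e-01, -3.06728046e+00, -1.05712911e-04]), 'contact_force': array([-0.36242958,  0.96144166,  0.64555318]), 'moment': array([ 0.00295565, -0.02675776,  0.00571033]), 'gripper_force': 0.0, 'grip_width': 0.08486014810132647}
```

View pics/scene1.png

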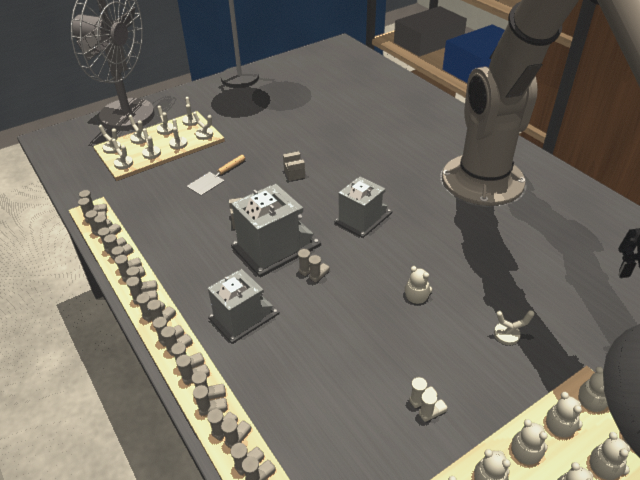

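View pics/top1.png

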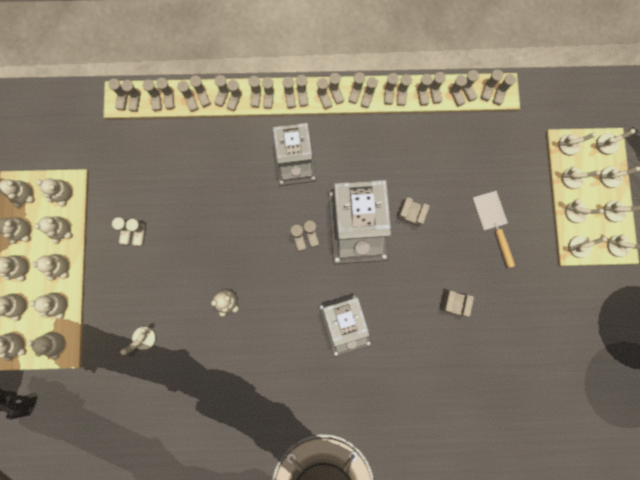

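Candidates for the counter in the top view are the large one at (361,220), a small one at (294,152) and a small one at (345,325). I choose the large one: boots and block stand beside it, and only it looks to have the stated size. I'll check that with a close crop and its measured size.

Run:
```python
from h import *
p=r.grab_frame("top");q=r.grab_frame("scene")
a=cv2.resize(p["pixels"][165:275,305:415],(480,480),interpolation=cv2.INTER_CUBIC)
b=cv2.resize(q["pixels"][170:280,220:295],(320,480),interpolation=cv2.INTER_CUBIC)
save({"pixels":np.hstack([a,b])},"crop1.png")
print("drum tri",tri(ray(p,(361.8,206.7)),ray(q,(259.5,209))))
for uv in((367,247.8),(363,247)):print("plunger z.075",atz(p,uv,.075))
print("drum top z.168",atz(p,(362.5,206.5),.168))
```

```text
drum tri [ 0.66354796 -0.11019048  0.13242468]
plunger z.075 [ 0.56900909 -0.12168624  0.075     ]
plunger z.075 [ 0.57119954 -0.11205297  0.075     ]
drum top z.168 [ 0.6521228  -0.10471402  0.168     ]
```

View pics/crop1.png

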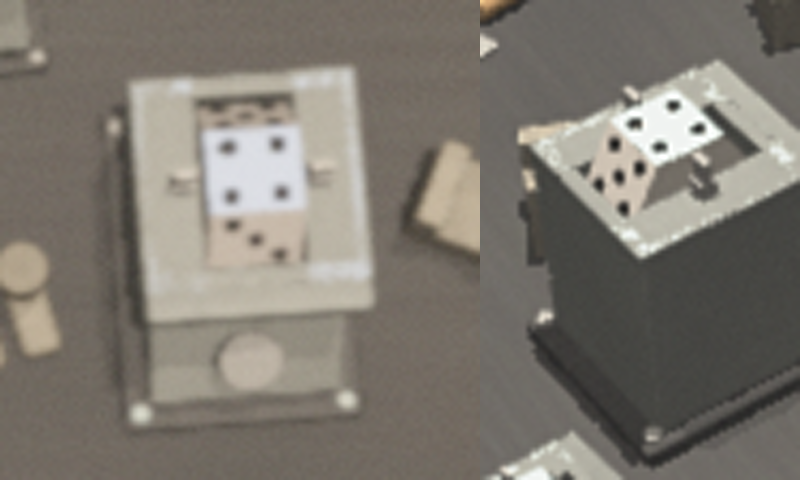

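Run:
```python
from h import *
p=r.grab_frame("top")
f=lambda c,z:atz(p,(305+c[0]/4.364,165+c[1]/4.364),z)
bl,br,fr,fl=[f(c,.145) for c in((130,80),(355,68),(372,305),(145,320))]
n=np.linalg.norm
print("top w,d",n(bl-br),n(fl-fr),n(bl-fl),n(br-fr))
ax=(bl+br-fl-fr);print("yaw",np.degrees(np.arctan2(ax[1],ax[0])))
# fit counter pose x,y,yaw to mark pixels
from scipy.optimize import least_squares
obs=[((-62,0,75),(251,361)),((27.5,0,168),(254,170)),((-46,60,145),(145,307)),((-46,-60,145),(372,292))]
def res(v):
    o=[]
    for X,c in obs:
        X=np.array(X)/1e3;cs,s=np.cos(v[2]),np.sin(v[2])
        W=[v[0]+cs*X[0]-s*X[1],v[1]+s*X[0]+cs*X[1],X[2]]
        o+=list(proj(p,W)-(305+c[0]/4.364,165+c[1]/4.364))
    return o
s=least_squares(res,[.63,-.11,0]);print(s.x,np.degrees(s.x[2]),np.round(s.fun,1))
v=s.x;c=np.array([[np.cos(v[2]),-np.sin(v[2])],[np.sin(v[2]),np.cos(v[2])]])
print("plunger",v[:2]+c@[-.062,0])
# bases of castings to left side
for t in("boots_a","block_a","bear"):
    print(t,[np.round(atz(p,d["point"],0)[:2],3) for d in r.landmark_of(p,t) if d["conf"]>.4][:12])
```

```text
top w,d 0.12042617661690502 0.11972942627180128 0.12939464964040365 0.12812315803391094
yaw 1.5823081351328712
[ 0.63523461 -0.10738709  0.04196845] 2.40461520679779 [-0.4 -1.6 -0.2 -2.   0.2  1.8  0.3  1.8]
plunger [ 0.57328921 -0.10998837]
boots_a [array([0.617, 0.024]), array([0.446, 0.237]), array([ 0.43 , -0.341])]
block_a [array([ 0.423, -0.335]), array([ 0.657, -0.245])]
bear [array([0.459, 0.236])]
```

The crop shows four dots on top, three on the robot side and five at the back, so two presses are needed. The top measures 120 mm wide, which matches the description. The plunger is near (0.572, -0.111).

```bash
cat >> h.py <<'E'
YAW=0.035
def tgt():
    t=np.radians(35);z=np.array([np.sin(t)*np.cos(YAW),np.sin(t)*np.sin(YAW),-np.cos(t)])
    y=np.array([-np.sin(YAW),np.cos(YAW),0]);return np.c_[np.cross(y,z),y,z]
def step(pos,Rt=None,o=None):
    o=o or r.get_obs();R0=R.from_rotvec(o["orientation"]).as_matrix()
    sh=R0.T@(np.array(pos)-o["tcp_pos"])/.25
    rv=R.from_matrix(R0.T@(R0 if Rt is None else Rt)).as_rotvec()/(np.pi/2)
    print(np.round(sh,3),np.round(rv,3))
E
python3 - <<'E'
from h import *
step([.40,.40,.30]);step([.47,.25,.30])
P=np.array([.572,-.111,.075]);print(P-.06*tgt()[:,2])
step([.40,.40,.30],tgt())
E
```

```text
[-0.775 -0.574 -0.275] [0. 0. 0.]
[-1.282 -1.    -0.275] [0. 0. 0.]
[ 0.53760649 -0.11220426  0.12414912]
[-0.775 -0.574 -0.275] [-0.091 -0.382 -0.29 ]
```

>>> apply_moves(rows=[[-0.775,-0.574,-0.275,0,0,0],[-0.775,-0.574,-0.275,-0.091,-0.382,-0.29],[-0.775,-0.574,-0.275,-0.091,-0.382,-0.29],[-0.775,-0.574,-0.275,-0.091,-0.382,-0.29],[-0.775,-0.574,-0.275,-0.091,-0.382,-0.29]], claw=0)

```text
clock: 1.62
tcp_pos: [0.4032, 0.3962, 0.3024]
orientation: [-0.025, 2.537, 0.014]
contact_force: [0.2, 0.3, -0.7]
grip_width: 0.0
gripper_force: 0.0
```

Run:
```python
from h import *
step([.48,.18,.30],tgt());step([.5,.1,.26],tgt())
```

```text
[-0.235 -0.871  0.169] [-0.003 -0.004 -0.009]
[-0.205 -1.193  0.341] [-0.003 -0.004 -0.009]
```

>>> apply_moves(rows=[[-0.23,-0.98,0.17,0,0,0],[-0.23,-0.98,0.17,0,0,0],[-0.23,-0.98,0.17,0,0,0],[-0.23,-0.98,0.17,0,0,0],[-0.23,-0.98,0.17,0,0,0]])

```text
clock: 2.25
tcp_pos: [0.4778, 0.1519, 0.2965]
orientation: [-0.02, 2.544, 0.011]
contact_force: [-0.9, 0.9, -0.4]
grip_width: 0.0003
gripper_force: 0.0
```

Run:
```python
from h import *
step([.52,-.11,.20],tgt())
```

```text
[ 0.09  -1.052  0.401] [-0.005 -0.009 -0.011]
```

>>> apply_moves(rows=[[0.0,-1.0,0.2,0,0,0],[0.0,-1.0,0.2,0,0,-0.01],[0.0,-1.0,0.2,0,0,-0.01],[0.0,-1.0,0.2,0,0,-0.01],[0.0,-1.0,0.2,0,0,-0.01]])

```text
clock: 2.88
tcp_pos: [0.5112, -0.098, 0.254]
orientation: [-0.035, 2.545, 0.005]
contact_force: [0.0, 1.4, -0.4]
grip_width: 0.0002
gripper_force: 0.0
```

Run:
```python
from h import *
o=r.get_obs();print(o["tcp_pos"])
p=r.grab_frame("wrist");save(p,"w1.png")
for t in("plunger_top","number_drum","six_face"):
    print(t,[(np.round(d["point"],1),round(d["conf"],2)) for d in r.landmark_of(p,t)])
for d in r.landmark_of(p,"plunger_top"): print(atz(p,d["point"],.075))
print(proj(p,[.572,-.111,.075]))
step([.536,-.111,.124],tgt())
```

```text
[ 0.51115302 -0.09803235  0.25395183]
plunger_top [(array([425. , 272.4]), 0.73), (array([300.9, 153. ]), 0.69)]
number_drum [(array([305. , 268.3]), 0.89), (array([427.2, 326. ]), 0.58)]
six_face [(array([429.1, 327.4]), 0.88)]
[0.73485332 0.03166194 0.075     ]
[ 0.56884743 -0.11095398  0.075     ]
[300.87377855 156.10247062]
[ 0.22  -0.085  0.487] [-0.001 -0.008  0.006]
```

View pics/w1.png

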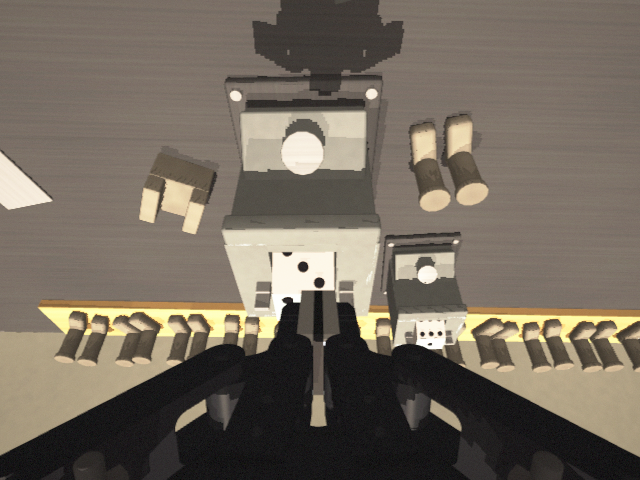

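The wrist view shows the cap at (301,153), with the case square to the tool. That puts the cap at (0.570, -0.111, 0.075).

>>> apply_moves(rows=[[0.22,-0.05,0.1,0,0,0],[0.22,-0.05,0.3,0,0,0],[0.22,-0.05,0.5,0,0,0],[0.22,-0.05,0.5,0,0,0],[0.22,-0.05,0.5,0,0,0]])

```text
clock: 3.75
tcp_pos: [0.5077, -0.0978, 0.196]
orientation: [-0.052, 2.546, 0.006]
contact_force: [0.3, -0.0, -0.2]
grip_width: 0.0
gripper_force: 0.0
```

Run:
```python
from h import *
o=r.get_obs();print(o["tcp_pos"],o["contact_force"],tgt()[:,2])
P=np.array([.570,-.111,.075])
step(P,tgt());step(P+.014*tgt()[:,2],tgt())
```

```text
[ 0.50773736 -0.09783324  0.19604515] [ 0.27463372 -0.04860996 -0.18451311] [ 0.57322516  0.02007108 -0.81915204]
[ 0.067 -0.059  0.54 ] [-0.002 -0.01   0.005]
[ 0.066 -0.059  0.596] [-0.002 -0.01   0.005]
```

Run:
```python
from h import *
o=r.get_obs();print(np.round(o["joints"],3),np.round(o["qvel"],3),np.round(o["tau"],1))
```

```text
[-1.357 -0.203  1.451  2.435  0.633  0.17   1.17 ] [ 0.011 -0.001  0.014  0.     0.009 -0.002 -0.012] [ -0.7   9.   -4.8 -22.9   0.2  -2.2  -0. ]
```

The joints show the arm has wound itself up: q3, q4 and q6 are all at their limits. I'll identify the kinematics so I can plan a better posture.

```bash
cat > k.py <<'E'
from h import *
import itertools
from scipy.optimize import least_squares
def fk(q,m,s):
    f1,f7,d1,a,b,c,e1,e2=m
    Z=lambda t:R.from_euler('z',t).as_matrix();Y=lambda t:R.from_euler('y',t).as_matrix()
    A=Z(f1+s[0]*q[0])@Y(q[1]);p=np.array([0,0,d1])+A@[e1,0,a]
    A=A@Z(s[1]*q[2])@Y(q[3]);p=p+A@[e2,0,b]
    A=A@Z(s[2]*q[4])@Y(q[5]);p=p+A@[0,0,c]
    return p,A@Z(s[3]*q[6]+f7)
E
python3 - <<'E'
from k import *
o=r.get_obs()
D=[([-1.24310609,.47695553,.02237714,1.55539466,-.01150845,1.10930733,-.08310959],[.28492,.61194,.23134],[-.67915,-3.06728,-.0001]),(o["joints"],o["tcp_pos"],o["orientation"])]
best=[]
for s in itertools.product((1,-1),repeat=4):
  for f in(-2,0,2):
   for g in (-1.5,0,1.5,3):
    def res(m):
        z=[]
        for q,p,w in D:
            x,A=fk(q,m,s);z+=list(x-p)+list((A-R.from_rotvec(w).as_matrix()).ravel())
        return np.array(z+list(1e-2*np.array(m[6:])))
    t=least_squares(res,[f,g,.35,.4,.4,.25,0,0]);best.append((t.cost,s,np.round(t.x,4)))
best.sort(key=lambda b:b[0])
for b in best[:4]:print(b)
E
```

```text
(np.float64(0.0004952120558955161), (-1, -1, -1, -1), array([-0.0164, -4.7274,  3.831 ,  0.9113,  2.0175,  1.7365, -0.5996,
        2.2889]))
(np.float64(0.0004952120558955257), (-1, -1, -1, -1), array([-0.0164,  1.5558,  3.831 ,  0.9113,  2.0175,  1.7365, -0.5996,
        2.2889]))
(np.float64(0.0004952120558955273), (-1, -1, -1, -1), array([-0.0164,  1.5558,  3.831 ,  0.9113,  2.0175,  1.7365, -0.5996,
        2.2889]))
(np.float64(0.0004952120558955292), (-1, -1, -1, -1), array([-6.2996,  1.5558,  3.831 ,  0.9113,  2.0175,  1.7365, -0.5996,
        2.2889]))
```

```bash
cat >> k.py <<'E'
import json,os
def rec():
    o=r.get_obs();L=json.load(open("d.json")) if os.path.exists("d.json") else [[[-1.24310609,.47695553,.02237714,1.55539466,-.01150845,1.10930733,-.08310959],[.28492,.61194,.23134],[-.67915,-3.06728,-.0001]]]
    L.append([list(o[k]) for k in("joints","tcp_pos","orientation")]);json.dump(L,open("d.json","w"))
    print(np.round(o["tcp_pos"],3),np.round(o["joints"],3));return L
E
python3 - <<'E'
from k import *
rec();step([.50,.1,.30],tgt())
E
```

```text
[ 0.508 -0.098  0.196] [-1.357 -0.203  1.451  2.435  0.633  0.17   1.17 ]
[-0.236  0.789 -0.349] [-0.002 -0.01   0.005]
```

>>> apply_moves(rows=[[-0.24,0,-0.35,0,0,0],[-0.24,0.4,-0.35,0,0,0],[-0.24,0.79,-0.35,0,0,0],[-0.24,0.79,-0.35,0,0,0],[-0.24,0.79,-0.35,0,0,0]])

```text
clock: 4.38
tcp_pos: [0.5006, 0.1004, 0.3012]
orientation: [-0.048, 2.546, 0.005]
contact_force: [1.7, -0.9, 1.0]
grip_width: 0.0002
gripper_force: 0.0
```

Run:
```python
from k import *
rec();step([.41,.33,.33],tgt())
for n,yaw in(("v",0),):
    Rs=R.from_rotvec([-.67915,-3.06728,0]).as_matrix();step([.41,.33,.33],Rs)
```

```text
[0.501 0.1   0.301] [-0.842 -0.175  0.321  2.288  0.626  0.566  0.639]
[ 0.205  0.93  -0.286] [-0.004 -0.01   0.003]
[ 0.205  0.93  -0.286] [0.085 0.373 0.292]
```

```bash
cat > k2.py <<'E'
from k import *
# fk with y-offsets: m=[d1, yA,a,eA, yB,b,eB, yC,c,eC]
def fk2(q,m):
    Z=lambda t:R.from_euler('z',t).as_matrix();Y=lambda t:R.from_euler('y',t).as_matrix()
    A=Z(-q[0]);p=np.array([0,0,m[0]])+A@[m[10],m[1],0]
    A=A@Y(q[1]);p=p+A@[m[3],0,m[2]];A=A@Z(-q[2]);p=p+A@[0,m[4],0]
    A=A@Y(q[3]);p=p+A@[m[6],0,m[5]];A=A@Z(-q[4]);p=p+A@[0,m[7],0]
    A=A@Y(q[5]);p=p+A@[m[9],0,m[8]]
    return p,A@Z(-q[6]+np.pi/2)
def fit(L,w=1e-2):
    m0=np.array([.35,0,.4,0,0,.4,0,0,.25,0,0]);pr=np.array([1,3,1,3,3,1,3,3,1,3,3.])
    f=lambda m:np.r_[np.concatenate([fk2(q,m)[0]-p for q,p,_ in L]),w*.1*pr*(m-m0)]
    t=least_squares(f,m0);return t.x,np.abs(f(t.x)[:3*len(L)]).max()
def roterr(L,m): return [round(np.linalg.norm(fk2(q,m)[1]-R.from_rotvec(w).as_matrix()),4) for q,_,w in L]
E
python3 - <<'E'
from k2 import *
L=json.load(open("d.json"));m,e=fit(L);print(np.round(m,4),e,roterr(L,m))
E
```

```text
[ 2.920e-01 -3.030e-02  5.436e-01 -3.800e-03 -2.770e-02  4.756e-01
  5.700e-03 -4.200e-03  3.287e-01  2.000e-04  2.500e-03] 5.229552010876937e-07 [np.float64(0.0), np.float64(0.0), np.float64(0.0)]
```

>>> apply_moves(rows=[[0.2,0.3,-0.28,0,0,0],[0.2,0.6,-0.28,0,0,0],[0.2,0.93,-0.28,0,0,0],[0.2,0.93,-0.28,0,0,0]])

```text
clock: 4.88
tcp_pos: [0.4125, 0.3218, 0.3288]
orientation: [-0.049, 2.547, 0.006]
contact_force: [2.0, 0.3, 1.6]
grip_width: 0.0004
gripper_force: 0.0
```

Run:
```python
from k2 import *
L=rec();m,e=fit(L,1e-3);print(np.round(m,4),e)
# IK at targets
lo=np.array([-2.96,-.34,-1.41,.24,-1.37,.17,-2.96]);hi=np.array([2.96,2.1,1.46,2.44,4.51,1.92,2.96])
T=tgt();rng=np.random.default_rng(0)
for d in(-.06,0,.014):
  P=np.array([.57,-.111,.075])+d*T[:,2];S=[]
  for _ in range(60):
    f=lambda q:np.r_[fk2(q,m)[0]-P,.3*(fk2(q,m)[1]-T).ravel(),1e-5*q]
    t=least_squares(f,rng.uniform(lo,hi),bounds=(lo,hi))
    if np.linalg.norm(f(t.x)[:12])<2e-3:S.append(np.round(t.x,2))
  S.sort(key=lambda q:abs(q[2]));print(d,len(S));[print(s) for s in S[:60:6]]
```

```text
[0.413 0.322 0.329] [-1.009 -0.045 -0.091  2.121  0.686  0.881  0.11 ]
[ 2.871e-01 -3.050e-02  5.418e-01  0.000e+00 -3.140e-02  4.725e-01
  0.000e+00 -3.000e-04  3.270e-01  0.000e+00 -0.000e+00] 1.2755233229355678e-07
-0.06 31
[ 0.12  0.27  0.04  2.39  3.95  0.17 -2.22]
[-0.22  0.29  0.44  2.41  4.18  0.27 -2.47]
[ 0.98  0.41 -0.93  2.34  1.92  0.21 -0.07]
[ 1.01  0.42 -0.97  2.34  1.89  0.22 -0.03]
[ 1.02  0.43 -0.98  2.34  1.88  0.23 -0.02]
[-0.83  0.88  1.43  2.44  4.39  1.04 -2.85]
0 40
[ 0.07  0.42  0.09  2.35  3.68  0.27 -1.96]
[ 0.78  0.52 -0.74  2.3   2.29  0.27 -0.43]
[ 0.9   0.58 -0.9   2.3   2.11  0.34 -0.21]
[ 0.92  0.59 -0.92  2.3   2.09  0.36 -0.18]
[ 0.92  0.59 -0.92  2.3   2.09  0.35 -0.18]
[ 0.93  0.6  -0.94  2.3   2.07  0.37 -0.15]
[ 1.13  0.79 -1.22  2.29  1.9   0.58  0.13]
0.014 42
[-0.1   0.47  0.29  2.34  3.82  0.35 -2.14]
[ 0.71  0.54 -0.67  2.29  2.4   0.28 -0.54]
[ 0.82  0.59 -0.81  2.29  2.22  0.33 -0.32]
[ 0.89  0.63 -0.9   2.28  2.13  0.37 -0.2 ]
[ 0.91  0.63 -0.92  2.28  2.11  0.38 -0.18]
[ 0.92  0.64 -0.94  2.28  2.1   0.4  -0.16]
[ 1.07  0.79 -1.16  2.27  1.96  0.56  0.07]
```

```bash
cat >> k2.py <<'E'
lo=np.array([-2.96,-.34,-1.41,.24,-1.37,.17,-2.96]);hi=np.array([2.96,2.1,1.46,2.44,4.51,1.92,2.96])
M=fit(json.load(open("d.json")),1e-3)[0]
P0=np.array([.57,-.111,.075])
def ik(P,T,n=80,seed=0):
    rng=np.random.default_rng(seed);S=[]
    for _ in range(n):
        f=lambda q:np.r_[fk2(q,M)[0]-P,.3*(fk2(q,M)[1]-T).ravel(),1e-5*q]
        t=least_squares(f,rng.uniform(lo,hi),bounds=(lo,hi))
        if np.linalg.norm(f(t.x)[:12])<1e-3:S.append(t.x)
    return S
def rows(qt,ns,o=None):
    o=r.get_obs();q0=np.array(o["joints"]);p0,A0=fk2(q0,M)
    for s in ns:
        q=q0+s*(np.array(qt)-q0);p,A=fk2(q,M)
        print(s,np.round(np.r_[A0.T@(p-p0)/.25,R.from_matrix(A0.T@A).as_rotvec()/(np.pi/2)],3).tolist(),np.round(p,3),np.round(A[:,2],2))
E
python3 - <<'E'
from k2 import *
S=ik(P0-.03*tgt()[:,2],tgt())
marg=lambda q:np.min(np.minimum(q-lo,hi-q))
S.sort(key=marg,reverse=True)
for s in S[:40:4]:print(np.round(s,2),round(marg(s),3))
rows(S[0],np.linspace(.1,1,10))
E
```

```text
[ 1.09  0.6  -1.12  2.32  1.88  0.4   0.05] 0.125
[ 0.98  0.52 -0.97  2.32  1.99  0.31 -0.1 ] 0.12
[ 0.98  0.52 -0.97  2.32  1.99  0.31 -0.1 ] 0.12
[ 0.98  0.52 -0.97  2.32  1.99  0.31 -0.1 ] 0.12
[ 0.96  0.51 -0.94  2.32  2.01  0.29 -0.13] 0.119
[ 0.95  0.5  -0.93  2.32  2.02  0.29 -0.14] 0.117
[ 0.94  0.5  -0.92  2.32  2.03  0.28 -0.15] 0.112
[ 1.22  0.79 -1.34  2.31  1.8   0.62  0.23] 0.067
[-0.35  0.41  0.59  2.4   4.12  0.39 -2.44] 0.041
[-0.51  0.48  0.82  2.41  4.21  0.5  -2.56] 0.033
0.1 [-0.109, -0.178, 0.195, 0.049, -0.025, -0.017] [0.464 0.279 0.304] [ 0.59 -0.06 -0.8 ]
0.2 [-0.181, -0.373, 0.38, 0.089, -0.034, -0.035] [0.507 0.232 0.276] [ 0.61 -0.12 -0.79]
0.30000000000000004 [-0.214, -0.578, 0.553, 0.117, -0.03, -0.052] [0.54  0.181 0.245] [ 0.6  -0.16 -0.78]
0.4 [-0.211, -0.785, 0.709, 0.132, -0.016, -0.065] [0.563 0.13  0.213] [ 0.58 -0.19 -0.79]
0.5 [-0.176, -0.986, 0.842, 0.132, 0.002, -0.071] [0.576 0.08  0.181] [ 0.56 -0.19 -0.81]
0.6 [-0.119, -1.173, 0.948, 0.12, 0.019, -0.069] [0.581 0.033 0.151] [ 0.54 -0.17 -0.82]
0.7000000000000001 [-0.051, -1.341, 1.024, 0.096, 0.03, -0.06] [ 0.579 -0.009  0.126] [ 0.52 -0.14 -0.84]
0.8 [0.016, -1.49, 1.067, 0.065, 0.031, -0.043] [ 0.572 -0.047  0.108] [ 0.52 -0.09 -0.85]
0.9 [0.071, -1.623, 1.075, 0.03, 0.018, -0.021] [ 0.563 -0.08   0.099] [ 0.54 -0.03 -0.84]
1.0 [0.107, -1.747, 1.048, -0.003, -0.01, 0.003] [ 0.553 -0.112  0.1  ] [ 0.57  0.02 -0.82]
```

Run:
```python
from k2 import *
ref=np.array([1.,.53,-1,2.32,1.97,.33,-.08])
for V in([.56,-.11,.22],[.58,-.11,.24]):
    S=ik(np.array(V),tgt());S.sort(key=lambda q:np.linalg.norm(q-ref))
    for s in S[:16:5]:print(np.round(s,2))
rows(S[0],np.linspace(.1,1,10))
```

```text
[ 1.36  0.42 -1.41  2.21  1.03  0.4   0.82]
[ 1.36  0.42 -1.41  2.21  1.03  0.39  0.82]
[ 1.3   0.34 -1.3   2.21  0.88  0.32  0.95]
[ 1.2   0.28 -1.16  2.21  0.67  0.26  1.13]
[ 1.34  0.42 -1.41  2.15  0.94  0.43  0.91]
[ 1.34  0.42 -1.41  2.15  0.94  0.43  0.91]
[ 1.2   0.29 -1.19  2.15  0.62  0.32  1.18]
[ 1.17  0.27 -1.15  2.15  0.57  0.3   1.23]
0.1 [-0.068, -0.139, 0.145, 0.031, 0.005, -0.022] [0.448 0.288 0.308] [ 0.56 -0.03 -0.83]
0.2 [-0.117, -0.293, 0.287, 0.054, 0.019, -0.04] [0.48  0.251 0.286] [ 0.54 -0.07 -0.84]
0.30000000000000004 [-0.149, -0.46, 0.419, 0.068, 0.039, -0.053] [0.506 0.21  0.264] [ 0.51 -0.1  -0.85]
0.4 [-0.167, -0.633, 0.535, 0.073, 0.059, -0.059] [0.528 0.167 0.242] [ 0.49 -0.11 -0.87]
0.5 [-0.177, -0.81, 0.629, 0.067, 0.077, -0.06] [0.545 0.123 0.225] [ 0.46 -0.1  -0.88]
0.6 [-0.186, -0.987, 0.698, 0.054, 0.086, -0.054] [0.558 0.079 0.212] [ 0.45 -0.08 -0.89]
0.7000000000000001 [-0.199, -1.167, 0.738, 0.036, 0.084, -0.043] [0.568 0.035 0.206] [ 0.45 -0.05 -0.89]
0.8 [-0.221, -1.35, 0.744, 0.017, 0.067, -0.029] [ 0.575 -0.011  0.208] [ 0.47 -0.02 -0.88]
0.9 [-0.255, -1.543, 0.715, 0.003, 0.036, -0.012] [ 0.579 -0.059  0.219] [ 0.51  0.01 -0.86]
1.0 [-0.297, -1.748, 0.643, -0.003, -0.01, 0.003] [ 0.58 -0.11  0.24] [ 0.57  0.02 -0.82]
```

>>> apply_moves(rows=[[-0.07,-0.14,0.14,0.03,0.005,-0.02],[-0.12,-0.29,0.25,0.054,0.02,-0.04],[-0.15,-0.46,0.36,0.068,0.04,-0.053],[-0.17,-0.63,0.46,0.073,0.06,-0.06],[-0.18,-0.81,0.55,0.067,0.077,-0.06]])

```text
clock: 5.5
tcp_pos: [0.5355, 0.1205, 0.2406]
orientation: [-0.133, 2.659, -0.172]
contact_force: [-0.3, 1.2, -0.4]
grip_width: 0.0001
gripper_force: 0.0
```

Run:
```python
from k2 import *
rec();rows([1.17,.27,-1.15,2.15,.57,.3,1.23],np.linspace(.2,1,5))
```

```text
[0.536 0.12  0.241] [-0.708  0.072  0.189  2.185  0.577  0.587  0.711]
0.2 [-0.0, -0.176, 0.107, -0.002, 0.01, -0.005] [0.551 0.074 0.223] [ 0.45 -0.1  -0.89]
0.4 [0.01, -0.348, 0.193, -0.017, 0.014, -0.001] [0.561 0.03  0.209] [ 0.44 -0.08 -0.9 ]
0.6000000000000001 [0.013, -0.52, 0.243, -0.039, 0.002, 0.013] [ 0.569 -0.014  0.204] [ 0.45 -0.04 -0.89]
0.8 [-0.009, -0.704, 0.24, -0.06, -0.033, 0.034] [ 0.576 -0.059  0.214] [ 0.5   0.   -0.87]
1.0 [-0.057, -0.915, 0.17, -0.069, -0.092, 0.058] [ 0.583 -0.108  0.243] [ 0.58  0.02 -0.82]
```

```bash
cat >> k2.py <<'E'
def jac(q):
    p,A=fk2(q,M);J=np.zeros((6,7));h=1e-6
    for i in range(7):
        d=np.array(q,float);d[i]+=h;p2,A2=fk2(d,M)
        J[:3,i]=(p2-p)/h;J[3:,i]=R.from_matrix(A2@A.T).as_rotvec()/h
    return J
def sim(q,rws,W=np.ones(7),qn=None,g=0,n=40):
    """weighted min-norm following of rows; optional null-space pull g per row"""
    q=np.array(q,float);p0,A0=fk2(q,M)
    for rw in rws:
        rw=np.array(rw);P=p0+A0@rw[:3]*.25;T=A0@R.from_rotvec(rw[3:]*np.pi/2).as_matrix()
        for k in range(n):
            p,A=fk2(q,M);e=np.r_[P-p,R.from_matrix(T@A.T).as_rotvec()]/(n-k)
            J=jac(q);Wi=np.diag(1/W);Jp=Wi@J.T@np.linalg.inv(J@Wi@J.T+1e-8*np.eye(6))
            dq=Jp@e
            if qn is not None:dq+=(np.eye(7)-Jp@J)@(g/n*(np.array(qn)-q))
            q=np.clip(q+dq,lo,hi)
    return q
E
python3 - <<'E'
from k2 import *
L=json.load(open("d.json"));qa,qb=np.array(L[-2][0]),np.array(L[-1][0])
rw=[[-0.07,-0.14,0.14,0.03,0.005,-0.02],[-0.12,-0.29,0.25,0.054,0.02,-0.04],[-0.15,-0.46,0.36,0.068,0.04,-0.053],[-0.17,-0.63,0.46,0.073,0.06,-0.06],[-0.18,-0.81,0.55,0.067,0.077,-0.06]]
print(np.round(qb,3));print("minnorm",np.round(sim(qa,rw),3))
q0=L[0][0];mid=(lo+hi)/2
for n,qn in(("home",q0),("mid",mid),("zero",np.zeros(7))):
    for g in(.05,.2,.6):print(n,g,np.round(sim(qa,rw,qn=qn,g=g),3))
# nullspace direction here
u=np.linalg.svd(jac(qb))[2][-1];print("null",np.round(u,2))
E
```

```text
[-0.708  0.072  0.189  2.185  0.577  0.587  0.711]
minnorm [-0.704  0.071  0.177  2.185  0.582  0.593  0.7  ]
home 0.05 [-0.734  0.07   0.209  2.187  0.579  0.591  0.703]
home 0.2 [-0.789  0.068  0.267  2.19   0.573  0.588  0.71 ]
home 0.6 [-0.83   0.067  0.31   2.192  0.568  0.586  0.714]
mid 0.05 [-0.593  0.075  0.06   2.178  0.595  0.599  0.687]
mid 0.2 [-0.373  0.086 -0.171  2.165  0.625  0.613  0.661]
mid 0.6 [-0.172  0.1   -0.383  2.154  0.658  0.628  0.635]
zero 0.05 [-0.595  0.075  0.062  2.178  0.595  0.599  0.687]
zero 0.2 [-0.398  0.085 -0.145  2.167  0.621  0.611  0.664]
zero 0.6 [-0.265  0.093 -0.285  2.159  0.642  0.621  0.647]
null [ 0.68  0.02 -0.72 -0.04  0.08  0.04 -0.08]
```

```bash
cat > plan.py <<'E'
from k2 import *
def follow(q,wps,ds=.02):
    """min-norm along straight segments of (P,T); returns q at each wp, min margin"""
    q=np.array(q,float);out=[];mg=9
    for P,T in wps:
        p,A=fk2(q,M);n=int(np.ceil(max(np.linalg.norm(P-p)/ds,np.linalg.norm(R.from_matrix(T@A.T).as_rotvec())/.08,1)))
        for k in range(n):
            p,A=fk2(q,M);e=np.r_[P-p,R.from_matrix(T@A.T).as_rotvec()]/(n-k)
            J=jac(q);q=q+J.T@np.linalg.solve(J@J.T+1e-6*np.eye(6),e)
            mg=min(mg,np.min(np.minimum(q-lo,hi-q)))
            if mg<0:return out,mg
        out.append(q.copy())
    return out,mg
T0=tgt();pre=P0-.03*T0[:,2];up=pre+[.01,0,.11]
fin=[(up,T0),(pre,T0),(P0+.014*T0[:,2],T0)]
E
cat > s.py <<'E'
from plan import *
import time
q=np.array(r.get_obs()["joints"])
print(follow(q,fin))
rng=np.random.default_rng(1);best=[];t0=time.time()
while time.time()-t0<400:
    k=rng.integers(1,4);w=[]
    for i in range(k):
        P=np.array([rng.uniform(.45,.75),rng.uniform(-.3,.35),rng.uniform(.24,.42)])
        T=T0@R.from_rotvec([rng.uniform(-.5,.5),rng.uniform(-.3,.8),rng.uniform(-1.2,1.2)]).as_matrix()
        w.append((P,T))
    o,mg=follow(q,w+fin)
    if len(o)==k+3: best.append((mg,w,o))
best.sort(key=lambda b:-b[0]);print(len(best))
for mg,w,o in best[:6]:
    print(round(mg,3),[(np.round(P,3).tolist(),np.round(R.from_matrix(T0.T@T).as_rotvec(),2).tolist()) for P,T in w],np.round(o[-3:],2).tolist())
E
OMP_NUM_THREADS=1 python3 s.py
```

```text
([], np.float64(-0.008186494980095188))
0
```

```bash
cat > plan.py <<'E'
from k2 import *
from math import sin,cos
def Zm(t):c,s=cos(t),sin(t);return np.array([[c,-s,0],[s,c,0],[0,0,1.]])
def Ym(t):c,s=cos(t),sin(t);return np.array([[c,0,s],[0,1,0],[-s,0,c]])
def fkj(q,m=M):
    ez=np.array([0,0,1.]);ax=[];og=[];p=np.array([0,0,m[0]]);A=np.eye(3)
    offs=[(m[10],m[1],0),(m[3],0,m[2]),(0,m[4],0),(m[6],0,m[5]),(0,m[7],0),(m[9],0,m[8]),(0,0,0)]
    for i in range(7):
        ax.append(A[:,1] if i%2 else -A[:,2]);og.append(p)
        A=A@(Ym(q[i]) if i%2 else Zm(-q[i]));p=p+A@offs[i]
    ax=np.array(ax);J=np.vstack([np.cross(ax,p-np.array(og)).T,ax.T])
    return p,A@Zm(np.pi/2),J
def rv(A): return cv2.Rodrigues(A)[0].ravel()
def follow(q,wps,ds=.03):
    q=np.array(q,float);out=[];mg=9
    for P,T in wps:
        p,A,_=fkj(q);n=int(np.ceil(max(np.linalg.norm(P-p)/ds,np.linalg.norm(rv(T@A.T))/.12,1)))
        for k in range(n):
            p,A,J=fkj(q);e=np.r_[P-p,rv(T@A.T)]/(n-k)
            q=q+J.T@np.linalg.solve(J@J.T+1e-6*np.eye(6),e)
            mg=min(mg,np.min(np.minimum(q-lo,hi-q)))
            if mg<0:return out,mg
        out.append(q.copy())
    return out,mg
def fin(roll):
    T=tgt()@Zm(roll);z=T[:,2];pre=P0-.03*z;return [(pre+[.01,0,.11],T),(pre,T),(P0+.014*z,T)]
E
cat > s.py <<'E'
from plan import *
import time,sys
q=np.array(r.get_obs()["joints"]);a,b=fk2(q,M);c,d,J=fkj(q);print(np.abs(a-c).max(),np.abs(b-d).max(),np.abs(J-jac(q)).max())
rng=np.random.default_rng(2);best=[];t0=time.time();N=0;T0=tgt()
while time.time()-t0<300:
    k=rng.integers(2,5);w=[];N+=1;rl=rng.uniform(-2.5,2.5)
    for i in range(k):
        az,ra=rng.uniform(-.8,.6),rng.uniform(.5,.85)
        P=np.array([ra*cos(az),max(ra*sin(az),-.48),rng.uniform(.26,.4)])
        T=Zm(az+.2)@T0@Ym(rng.uniform(-.2,.6))@Zm(rng.uniform(-2.5,2.5) if i<k-1 else rl);w.append((P,T))
    o,mg=follow(q,w+fin(rl))
    if len(o)==k+3: best.append((mg,w,rl,o))
best.sort(key=lambda b:-b[0]);print(N,len(best))
import pickle;pickle.dump(best[:20],open("best.pkl","wb"))
for mg,w,rl,o in best[:5]:
    print(round(mg,3),round(rl,2),[(np.round(P,2).tolist(),np.round(T[:,2],2).tolist()) for P,T in w],np.round(o,2).tolist())
E
OMP_NUM_THREADS=1 python3 s.py
```

```text
1.1102230246251565e-16 3.3306690738754696e-16 2.9407241458612177e-07
95550 0
```

```bash
cat > s2.py <<'E'
from plan import *
q=np.array(r.get_obs()["joints"]);np.set_printoptions(suppress=True,precision=2)
def pose(ra,az,z,tilt=0,roll=0,side=0):
    T=Zm(az)@np.diag([-1,1,-1.])@R.from_euler('x',side).as_matrix()@Ym(tilt)@Zm(roll)
    return np.array([ra*cos(az),ra*sin(az),z]),T
print(pose(.6,0,.3,.6)[1][:,2], fin(0)[0][1][:,0],pose(.6,0,.3,.6)[1][:,0])
seq=[pose(.6,.2,.3),pose(.8,.2,.3),pose(.8,-.1,.3),pose(.8,-.3,.3),pose(.8,-.55,.3),pose(.65,-.55,.3),pose(.55,-.55,.3),pose(.55,-.35,.3),pose(.55,-.2,.3)]
o,mg=follow(q,seq);print(mg);[print(x) for x in o]
# backwards from target family
P,T=fin(0)[1]
from collections import defaultdict
for rl in(0,):
  S=ik(P,T@Zm(rl),120);S=[s for s in S if s[2]<0];S.sort(key=lambda s:s[2])
  for s in S[::4]:
    for z,t in((.2,0),(.25,0),(.3,0),(.25,.3),(.3,.3)):
      o,mg=follow(s,[pose(.57,-.19,z,t,0)]);print(s,z,t,round(mg,3),o)
E
python3 s2.py
```

```text
[-0.56  0.   -0.83] [-0.82 -0.03 -0.57] [-0.83  0.    0.56]
0.34910007499334883
[-0.47  0.3   0.22  1.67 -0.07  1.18  1.54]
[-0.4   0.67  0.23  1.11 -0.14  1.38  1.58]
[-0.14  0.68  0.32  1.11 -0.2   1.38  1.62]
[ 0.03  0.68  0.37  1.12 -0.23  1.38  1.64]
[ 0.25  0.69  0.44  1.12 -0.28  1.39  1.67]
[ 0.12  0.41  0.46  1.56 -0.19  1.22  1.64]
[ 0.05  0.22  0.47  1.8  -0.11  1.15  1.57]
[-0.08  0.21  0.37  1.79 -0.08  1.15  1.54]
[-0.17  0.21  0.3   1.79 -0.07  1.15  1.53]
[ 1.25  0.86 -1.41  2.31  1.79  0.7   0.27] 0.2 0 -0.003 []
[ 1.25  0.86 -1.41  2.31  1.79  0.7   0.27] 0.25 0 -0.016 []
[ 1.25  0.86 -1.41  2.31  1.79  0.7   0.27] 0.3 0 -0.025 []
[ 1.25  0.86 -1.41  2.31  1.79  0.7   0.27] 0.25 0.3 -0.003 []
[ 1.25  0.86 -1.41  2.31  1.79  0.7   0.27] 0.3 0.3 -0.013 []
[ 1.23  0.8  -1.36  2.31  1.8   0.63  0.24] 0.2 0 -0.017 []
[ 1.23  0.8  -1.36  2.31  1.8   0.63  0.24] 0.25 0 -0.014 []
[ 1.23  0.8  -1.36  2.31  1.8   0.63  0.24] 0.3 0 -0.027 []
[ 1.23  0.8  -1.36  2.31  1.8   0.63  0.24] 0.25 0.3 -0.041 []
[ 1.23  0.8  -1.36  2.31  1.8   0.63  0.24] 0.3 0.3 -0.025 []
[ 1.11  0.62
[... 3536 characters left out ...]
 -0.28] 0.25 0.3 -0.202 []
[ 0.87  0.47 -0.83  2.33  2.14  0.24 -0.28] 0.3 0.3 -0.225 []
[ 0.3   0.35 -0.17  2.36  3.45  0.17 -1.7 ] 0.2 0 -0.236 []
[ 0.3   0.35 -0.17  2.36  3.45  0.17 -1.7 ] 0.25 0 -0.261 []
[ 0.3   0.35 -0.17  2.36  3.45  0.17 -1.7 ] 0.3 0 -0.245 []
[ 0.3   0.35 -0.17  2.36  3.45  0.17 -1.7 ] 0.25 0.3 -0.268 []
[ 0.3   0.35 -0.17  2.36  3.45  0.17 -1.7 ] 0.3 0.3 -0.286 []
[ 0.3   0.35 -0.17  2.36  3.45  0.17 -1.7 ] 0.2 0 -0.236 []
[ 0.3   0.35 -0.17  2.36  3.45  0.17 -1.7 ] 0.25 0 -0.261 []
[ 0.3   0.35 -0.17  2.36  3.45  0.17 -1.7 ] 0.3 0 -0.245 []
[ 0.3   0.35 -0.17  2.36  3.45  0.17 -1.7 ] 0.25 0.3 -0.268 []
[ 0.3   0.35 -0.17  2.36  3.45  0.17 -1.7 ] 0.3 0.3 -0.286 []
```

```bash
cat > s3.py <<'E'
from plan import *
import time,pickle,sys
from multiprocessing import Pool
np.set_printoptions(suppress=True,precision=2)
def pose(ra,az,z,tilt=0,roll=0,side=0):
    T=Zm(az)@np.diag([-1,1,-1.])@R.from_euler('x',side).as_matrix()@Ym(tilt)@Zm(roll)
    return np.array([ra*cos(az),ra*sin(az),z]),T
hub=(.6,-.19,.3)
def dur(v):
    t=0
    for a,b in zip(v[:-1],v[1:]):
        A,B=pose(*a),pose(*b);t+=max(np.linalg.norm(A[0]-B[0])/.055,np.linalg.norm(rv(B[1]@A[1].T))/.17)
    return t
def work(seed):
    q=np.array(r0);qh=follow(q,[pose(*hub)])[0][0]
    rng=np.random.default_rng(seed);out=[];t0=time.time()
    while time.time()-t0<150:
        if out and rng.random()<.6:
            v=[tuple(np.array(x)+rng.normal(0,1,6)*[.05,.15,.05,.15,.3,.15]) for x in out[rng.integers(min(8,len(out)))][1]]
        else: v=[(rng.uniform(.45,.9),rng.uniform(-.8,1.2),rng.uniform(.25,.6),rng.uniform(-.5,.9),rng.uniform(-2.5,2.5),rng.uniform(-.8,.8)) for _ in range(rng.integers(2,4))]
        if any(not(.42<x[0]<.92 and -.75<x[1]<1.2 and .25<x[2]<.65 and x[0]*sin(x[1])>-.5) for x in v):continue
        o,mg=follow(qh,[pose(*x) for x in v]+[pose(*hub)],.04)
        if len(o)==len(v)+1 and mg>.04:
            d=o[-1]-qh;h=hub+(0,0,0);t=dur([h]+v+[h]);out.append(((-d[2]-.0)/(t+2),v,t,o[-1]));out.sort(key=lambda b:-b[0]);out=out[:30]
    return out[:3]
r0=json.load(open("d.json"))[-1][0]
if __name__=="__main__":
    print(os.cpu_count());cv2.setNumThreads(1)
    with Pool(os.cpu_count()) as p:R_=sum(p.map(work,range(os.cpu_count())),[])
    R_.sort(key=lambda b:-b[0]);pickle.dump(R_,open("loops.pkl","wb"))
    print(follow(r0,[pose(*hub)])[0])
    for b in R_[:4]:print(round(b[0],4),round(b[2]),b[3],np.round(b[1],2).tolist())
E
OMP_NUM_THREADS=1 python3 s3.py
```

```text
4
[array([-0.23,  0.31,  0.41,  1.68, -0.13,  1.18,  1.59])]
0.1141 13 [ 0.97  0.63 -1.33  1.61  0.62  1.4   0.96] [[0.51, -0.31, 0.3, -0.59, -0.33, -0.35], [0.51, 0.13, 0.32, -0.26, 0.55, 0.73]]
0.112 14 [ 0.98  0.65 -1.35  1.61  0.64  1.41  0.94] [[0.53, -0.47, 0.31, -0.65, -0.35, -0.42], [0.5, 0.03, 0.31, -0.1, 0.8, 0.5]]
0.1102 13 [ 0.93  0.58 -1.24  1.6   0.56  1.36  1.01] [[0.51, -0.38, 0.31, -0.59, -0.03, -0.29], [0.56, -0.08, 0.28, -0.59, 0.67, 0.65]]
0.1084 14 [ 0.97  0.63 -1.33  1.61  0.62  1.4   0.96] [[0.48, -0.17, 0.3, -0.51, -0.2, -0.47], [0.55, 0.21, 0.33, -0.57, 0.37, 0.48], [0.62, 0.09, 0.38, -0.43, 0.44, 0.59]]
```

```bash
cat > s4.py <<'E'
from s3 import *
def work4(seed):
    L=pickle.load(open("loops.pkl","rb"));rng=np.random.default_rng(seed);out=[];t0=time.time();q=np.array(r0);pool=[l[1] for l in L if len(l[1])==2]
    while time.time()-t0<150:
        src=pool[rng.integers(len(pool))] if not out or rng.random()<.3 else out[rng.integers(min(5,len(out)))][1][:2]
        v=[tuple(np.array(x)+rng.normal(0,.5,6)*[.05,.15,.05,.15,.3,.15]) for x in src]
        h=(.58+rng.normal(0,.02),-.19,.26+rng.uniform(0,.05),rng.normal(0,.1),0,0)
        if any(not(.42<x[0]<.92 and .27<x[2]<.6) for x in v):continue
        w=[pose(*x) for x in v+[h]]+fin(0)[1:]
        o,mg=follow(q,w,.02)
        if len(o)==len(w):
            e=follow(q,w,.05);m2=e[1] if len(e[0])==len(w) else -1
            s=min(mg,m2,.12)-.1*np.abs(e[0][-1]-o[-1]).max() if m2>0 else -1
            out.append((s,v+[h],mg,o));out.sort(key=lambda b:-b[0]);out=out[:20]
    return out[:2]
if __name__=="__main__":
    cv2.setNumThreads(1)
    with Pool(4) as p:R_=sum(p.map(work4,range(4)),[])
    R_.sort(key=lambda b:-b[0]);pickle.dump(R_,open("full.pkl","wb"))
    for b in R_[:2]:
        print(round(b[0],4),round(b[2],3),np.round(b[1],2).tolist());print(np.array(b[3]))
E
OMP_NUM_THREADS=1 python3 s4.py
```

```text
0.0478 0.048 [[0.47, 0.11, 0.35, -0.43, 0.09, -0.7], [0.52, -0.16, 0.3, -0.21, 1.39, 1.1], [0.61, -0.19, 0.26, 0.1, 0.0, 0.0]]
[[-0.66 -0.17  0.84  2.21 -0.83  0.94  2.1 ]
 [ 0.16  0.54 -0.87  1.95  1.14  1.85 -0.98]
 [ 0.89  0.72 -1.27  1.56  0.63  1.46  0.95]
 [ 1.02  0.51 -1.    2.32  1.77  0.25  0.13]
 [ 1.    0.71 -1.06  2.28  2.01  0.48 -0.03]]
0.0456 0.053 [[0.51, 0.06, 0.3, -0.44, -0.02, -0.59], [0.52, -0.12, 0.31, -0.28, 1.3, 1.14], [0.61, -0.19, 0.27, 0.16, 0.0, 0.0]]
[[-0.49 -0.    0.71  2.2  -0.95  0.84  2.36]
 [ 0.12  0.53 -0.9   1.99  1.2   1.87 -0.89]
 [ 0.85  0.75 -1.24  1.49  0.61  1.54  0.97]
 [ 1.02  0.51 -1.    2.32  1.74  0.24  0.16]
 [ 1.01  0.72 -1.06  2.28  2.01  0.48 -0.03]]
```

```bash
cat > go.py <<'E'
from s3 import *
def go(P,T):
    o=r.get_obs();q=np.array(o["joints"]);p,A,_=fkj(q)
    sh=A.T@(P-p)/.25;w=rv(A.T@T)/(np.pi/2);n=max(np.linalg.norm(sh)*.25/.05,np.linalg.norm(w)*90/9.5)
    f,mg=follow(q,[(P,T)])
    print("now",np.round(p,3),q,"row",np.round(np.r_[sh,w],3).tolist(),"n",round(n,1),"->",f,round(mg,3))
E
python3 - <<'E'
from go import *
b=pickle.load(open("full.pkl","rb"))[0];print(np.round(b[1],3).tolist());go(*pose(*b[1][0]))
E
```

```text
[[0.467, 0.114, 0.354, -0.429, 0.087, -0.7], [0.52, -0.164, 0.3, -0.213, 1.392, 1.099], [0.606, -0.19, 0.264, 0.099, 0.0, 0.0]]
now [0.54 0.12 0.24] [-0.71  0.07  0.19  2.19  0.58  0.59  0.71] row [0.085, -0.313, -0.505, -0.497, 0.055, 0.259] n 5.3 -> [array([-0.66, -0.17,  0.84,  2.21, -0.83,  0.94,  2.1 ])] 0.156
```

>>> apply_moves(rows=[[0.01,-0.04,-0.06,-0.062,0.007,0.032],[0.02,-0.08,-0.125,-0.125,0.014,0.065],[0.03,-0.12,-0.19,-0.187,0.021,0.097],[0.042,-0.157,-0.252,-0.249,0.028,0.13],[0.053,-0.196,-0.315,-0.31,0.034,0.162]])

```text
clock: 6.12
tcp_pos: [0.4899, 0.0788, 0.3128]
orientation: [0.059, 2.684, 0.567]
contact_force: [-0.0, -0.4, 1.0]
grip_width: -0.0003
gripper_force: 0.0
```

Run:
```python
from go import *
b=pickle.load(open("full.pkl","rb"))[0];go(*pose(*b[1][0]))
```

```text
now [0.49 0.08 0.31] [-0.58 -0.14  0.49  2.21 -0.49  0.66  1.78] row [0.023, -0.025, -0.217, -0.184, 0.023, 0.096] n 2.0 -> [array([-0.59, -0.15,  0.78,  2.21, -0.85,  0.95,  2.13])] 0.175
```

>>> apply_moves(rows=[[0.006,-0.006,-0.054,-0.046,0.006,0.024],[0.011,-0.012,-0.108,-0.092,0.011,0.048],[0.017,-0.018,-0.16,-0.138,0.017,0.072],[0.023,-0.025,-0.217,-0.184,0.023,0.096]])

```text
clock: 6.62
tcp_pos: [0.4639, 0.0535, 0.3537]
orientation: [0.172, 2.618, 1.004]
contact_force: [0.2, 0.5, 0.4]
grip_width: 0.0001
gripper_force: 0.0
```

```bash
cat > s5.py <<'E'
from go import *
# re-optimise the remaining vias from here
def work5(seed,T=100):
    q=np.array(q5);b=pickle.load(open("full.pkl","rb"));rng=np.random.default_rng(seed);out=[];t0=time.time()
    while time.time()-t0<T:
        src=b[rng.integers(len(b))][1][1:3] if not out or rng.random()<.15 else out[rng.integers(min(5,len(out)))][1]
        k=rng.uniform(0,.6);v=[tuple(np.array(x)+k*rng.normal(0,1,6)*[.05,.15,.04,.15,.3,.15]) for x in src]
        if any(not(.42<x[0]<.92 and .25<x[2]<.6) for x in v):continue
        w=[pose(*x) for x in v]+fin(0)[1:];s=0;o,mg=follow(q,w,.025)
        if len(o)==len(w):
            # robustness: perturb start along null direction
            for e in(-.06,.06):
                u=np.linalg.svd(fkj(q)[2])[2][-1];o2,m2=follow(q+e*u,w,.04);s+=min(m2,.12) if len(o2)==len(w) else -.1
            out.append((s+2*min(mg,.12),v,mg,o));out.sort(key=lambda c:-c[0]);out=out[:20]
    return out[:2]
q5=r.get_obs()["joints"]
if __name__=="__main__":
    cv2.setNumThreads(1)
    with Pool(4) as p:R_=sum(p.map(work5,range(4)),[])
    R_.sort(key=lambda b:-b[0]);pickle.dump(R_,open("full2.pkl","wb"))
    for b in R_[:1]:
        print(round(b[0],4),round(b[2],3),np.round(b[1],2).tolist());print(np.array(b[3]));go(*pose(*b[1][0]))
E
OMP_NUM_THREADS=1 python3 s5.py
```

```text
0.4737 0.12 [[0.7, 0.28, 0.35, -0.13, 2.66, 0.47], [0.67, -0.07, 0.25, 0.08, -0.28, 0.45]]
[[-0.1   0.52 -0.74  1.42  0.81  1.5  -1.7 ]
 [ 0.41  0.78 -1.07  1.42  0.95  1.71  1.06]
 [ 1.1   0.6  -1.14  2.32  1.77  0.37  0.17]
 [ 1.05  0.76 -1.13  2.28  1.97  0.53  0.04]]
now [0.46 0.05 0.35] [-0.59 -0.14  0.78  2.21 -0.84  0.95  2.12] row [-0.656, 0.393, 0.645, 0.362, -0.738, 1.14] n 13.3 -> [array([-0.1 ,  0.52, -0.74,  1.42,  0.81,  1.5 , -1.7 ])] 0.12
```

Run:
```python
from go import *
b=pickle.load(open("full2.pkl","rb"))[0];q=r.get_obs()["joints"];pre,T=fin(0)[1];v=b[1];print(np.round(v,3).tolist())
for z in(.16,.18,.2):
  for x in(.54,.56):
    for tl in(0,.3,.6):
      # intermediate tilt towards the target tilt
      Tm=T@R.from_rotvec([0,tl,0]).as_matrix()
      o,mg=follow(q,[pose(*v[0]),pose(*v[1]),(np.array([x,-.111,z]),Tm)]+fin(0)[1:]);print(z,x,tl,np.round(Tm[:,2],2),round(mg,3),len(o))
```

```text
[[0.699, 0.276, 0.35, -0.13, 2.658, 0.467], [0.672, -0.071, 0.252, 0.075, -0.276, 0.447]]
0.16 0.54 0 [ 0.57  0.02 -0.82] 0.046 5
0.16 0.54 0.3 [ 0.31  0.01 -0.95] 0.028 5
0.16 0.54 0.6 [ 0.01  0.   -1.  ] 0.073 5
0.16 0.56 0 [ 0.57  0.02 -0.82] 0.069 5
0.16 0.56 0.3 [ 0.31  0.01 -0.95] 0.052 5
0.16 0.56 0.6 [ 0.01  0.   -1.  ] 0.08 5
0.18 0.54 0 [ 0.57  0.02 -0.82] 0.003 5
0.18 0.54 0.3 [ 0.31  0.01 -0.95] -0.008 2
0.18 0.54 0.6 [ 0.01  0.   -1.  ] 0.052 5
0.18 0.56 0 [ 0.57  0.02 -0.82] 0.029 5
0.18 0.56 0.3 [ 0.31  0.01 -0.95] 0.019 5
0.18 0.56 0.6 [ 0.01  0.   -1.  ] 0.058 5
0.2 0.54 0 [ 0.57  0.02 -0.82] -0.041 2
0.2 0.54 0.3 [ 0.31  0.01 -0.95] -0.043 2
0.2 0.54 0.6 [ 0.01  0.   -1.  ] 0.031 5
0.2 0.56 0 [ 0.57  0.02 -0.82] -0.01 2
0.2 0.56 0.3 [ 0.31  0.01 -0.95] -0.013 2
0.2 0.56 0.6 [ 0.01  0.   -1.  ] 0.038 5
```

>>> apply_moves(rows=[[-0.027,0.016,0.027,0.015,-0.031,0.048],[-0.055,0.033,0.054,0.03,-0.062,0.095],[-0.082,0.049,0.08,0.045,-0.092,0.143],[-0.11,0.066,0.108,0.06,-0.123,0.19],[-0.137,0.082,0.134,0.075,-0.154,0.238]])

```text
clock: 7.25
tcp_pos: [0.5077, 0.0824, 0.3523]
orientation: [0.788, 2.469, 0.869]
contact_force: [1.1, 0.2, 0.2]
grip_width: 0.0002
gripper_force: 0.0
```

Run:
```python
from go import *
b=pickle.load(open("full2.pkl","rb"))[0];go(*pose(*b[1][0]))
```

```text
now [0.51 0.08 0.35] [-0.5  -0.2   0.43  2.26 -0.71  0.54  1.42] row [-0.23, 0.519, 0.549, 0.286, -0.582, 0.901] n 10.5 -> [array([-0.18,  0.48, -0.6 ,  1.43,  0.75,  1.46, -1.67])] 0.145
```

>>> apply_moves(rows=[[-0.016,0.036,0.038,0.02,-0.041,0.063],[-0.032,0.073,0.077,0.04,-0.081,0.126],[-0.048,0.109,0.115,0.06,-0.122,0.189],[-0.064,0.145,0.154,0.08,-0.163,0.252],[-0.08,0.182,0.192,0.1,-0.204,0.315]])

```text
clock: 7.88
tcp_pos: [0.5529, 0.1131, 0.3482]
orientation: [1.393, 2.198, 0.668]
contact_force: [0.8, -1.2, 0.6]
grip_width: -0.0003
gripper_force: 0.0
```

Run:
```python
from go import *
b=pickle.load(open("full2.pkl","rb"))[0];go(*pose(*b[1][0]))
```

```text
now [0.55 0.11 0.35] [-0.09 -0.1  -0.23  2.16  0.06  0.41  0.07] row [0.095, 0.453, 0.334, 0.194, -0.41, 0.648] n 7.5 -> [array([-0.29,  0.45, -0.43,  1.44,  0.68,  1.41, -1.63])] 0.267
```

>>> apply_moves(rows=[[0.01,0.045,0.033,0.019,-0.041,0.065],[0.019,0.09,0.067,0.039,-0.082,0.13],[0.029,0.136,0.1,0.058,-0.123,0.194],[0.038,0.18,0.134,0.078,-0.164,0.26],[0.048,0.227,0.167,0.097,-0.205,0.324]])

```text
clock: 8.5
tcp_pos: [0.6132, 0.1525, 0.3493]
orientation: [2.013, 1.68, 0.403]
contact_force: [0.5, -0.6, -0.6]
grip_width: -0.0003
gripper_force: 0.0
```

```bash
sed -e 's/x\[1\]/x[1]/' s5.py > s6.py
python3 - <<'E'
s=open("s6.py").read()
s=s.replace("src=b[rng.integers(len(b))][1][1:3]","src=b[rng.integers(len(b))][1][:2] if rng.random()<.5 else b[rng.integers(len(b))][1][1:2]").replace('"full.pkl"','"full2.pkl"').replace('"full2.pkl","wb"','"full3.pkl","wb"')
s=s.replace("+fin(0)[1:];s=0","+[(np.array([.555,-.111,.165]),tgt()@Ym(.45))]+fin(0)[1:];s=0").replace(".25<x[2]<.6)","(.25<x[2]<.6) and abs(x[1])<.5)")
open("s6.py","w").write(s)
E
OMP_NUM_THREADS=1 python3 s6.py
cat > s7.py <<'E'
from go import *
q7=np.array(r.get_obs()["joints"])
def ends(roll): 
    T=tgt()@Zm(roll);z=T[:,2];return [(np.array([.555,-.111,.165]),tgt()@Ym(.45)@Zm(roll)),(P0-.03*z,T),(P0+.014*z,T)]
def ev(v,roll,q,ds=.03):
    w=[pose(*x) for x in v]+ends(roll);o,mg=follow(q,w,ds)
    if len(o)<len(w): return -10+len(o)-len(w),o
    return min(mg,.12),o
def work(seed,T=170):
    rng=np.random.default_rng(seed);t0=time.time();pop=[];u=np.linalg.svd(fkj(q7)[2])[2][-1]
    rnd=lambda:(rng.uniform(.45,.85),rng.uniform(-.6,.6),rng.uniform(.25,.5),rng.uniform(-.6,.8),rng.uniform(-3,3),rng.uniform(-1.1,1.1))
    while time.time()-t0<T:
        if len(pop)<15 or rng.random()<.25:v=[rnd() for _ in range(rng.integers(1,4))];rl=rng.uniform(-2.5,2.5)
        else:
            _,v,rl,_=pop[rng.integers(min(10,len(pop)))];k=rng.uniform(0,1);rl=rl+k*rng.normal()*.3
            v=[tuple(np.array(x)+k*rng.normal(0,1,6)*[.05,.15,.04,.15,.3,.15]) for x in v]
            if rng.random()<.1:v=v+[rnd()]
        if len(v)>4 or any(not(.42<x[0]<.92 and .25<x[2]<.6 and abs(x[1])<.65) for x in v):continue
        s,o=ev(v,rl,q7)
        if s>0: s+=.5*sum(max(ev(v,rl,q7+e*u,.04)[0],-.1) for e in(-.06,.06))-.002*len(v)
        pop.append((s,v,rl,o));pop.sort(key=lambda c:-c[0]);pop=pop[:30]
    return pop[:2]
if __name__=="__main__":
    cv2.setNumThreads(1);print(q7)
    with Pool(4) as p:R_=sum(p.map(work,range(4)),[])
    R_.sort(key=lambda b:-b[0]);pickle.dump(R_,open("full3.pkl","wb"));print([round(b[0],3) for b in R_])
    b=R_[0];print(np.round(b[1],2).tolist(),round(b[2],2));print(np.array(b[3]));go(*pose(*b[1][0]))
E
OMP_NUM_THREADS=1 python3 s7.py
```

```text
[-0.13  0.15 -0.48  1.87  0.69  0.89 -1.15]
[np.float64(0.131), np.float64(0.131), np.float64(0.129), np.float64(0.129), np.float64(0.126), np.float64(0.125), np.float64(0.091), np.float64(0.091)]
[[0.89, 0.3, 0.25, -0.85, 0.59, 0.27]] -1.57
[[-0.18  0.56 -0.41  1.69  1.54  0.5  -0.33]
 [ 1.08  0.69 -1.33  1.94  0.84  1.    2.57]
 [ 1.05  0.52 -1.04  2.32  1.67  0.24  1.81]
 [ 1.02  0.73 -1.09  2.28  2.    0.5   1.56]]
now [0.61 0.15 0.35] [-0.13  0.15 -0.48  1.87  0.69  0.89 -1.15] row [0.646, 0.534, 0.734, -0.283, -0.006, -0.933] n 9.2 -> [array([-0.18,  0.56, -0.41,  1.69,  1.54,  0.5 , -0.33])] 0.327
```

Run:
```python
from go import *
for b in pickle.load(open("full3.pkl","rb")):
    print(round(b[0],3),np.round(b[1],2).tolist(),round(b[2],2),[np.round(fkj(o)[0],2).tolist() for o in b[3][:-3]],np.array(b[3])[-1])
```

```text
0.131 [[0.89, 0.3, 0.25, -0.85, 0.59, 0.27]] -1.57 [[0.85, 0.26, 0.25]] [ 1.02  0.73 -1.09  2.28  2.    0.5   1.56]
0.131 [[0.89, 0.3, 0.25, -0.85, 0.59, 0.27]] -1.56 [[0.85, 0.26, 0.25]] [ 1.03  0.73 -1.09  2.28  2.    0.5   1.56]
0.129 [[0.56, 0.44, 0.42, -0.1, -3.13, 0.56], [0.9, 0.07, 0.25, -0.73, 2.19, 0.51]] -0.66 [[0.51, 0.24, 0.42], [0.89, 0.07, 0.25]] [ 1.02  0.73 -1.09  2.28  2.    0.5   0.66]
0.129 [[0.56, 0.44, 0.42, -0.1, -3.13, 0.56], [0.9, 0.07, 0.25, -0.74, 2.19, 0.5]] -0.66 [[0.51, 0.24, 0.42], [0.89, 0.07, 0.25]] [ 1.03  0.73 -1.09  2.28  2.    0.5   0.66]
0.126 [[0.81, 0.62, 0.35, 0.03, 1.79, -0.82], [0.91, -0.04, 0.31, -0.73, 1.47, 0.5]] -1.56 [[0.66, 0.47, 0.35], [0.91, -0.03, 0.31]] [ 1.03  0.73 -1.09  2.28  2.    0.5   1.55]
0.125 [[0.82, 0.64, 0.34, 0.07, 1.65, -0.74], [0.92, -0.02, 0.3, -0.73, 1.46, 0.5]] -1.55 [[0.66, 0.48, 0.34], [0.92, -0.01, 0.3]] [ 1.03  0.73 -1.09  2.28  2.    0.5   1.55]
0.091 [[0.61, 0.57, 0.53, -0.05, 2.64, -0.85], [0.57, -0.36, 0.38, -0.82, -1.43, 0.07], [0.51, -0.16, 0.35, 0.21, 2.63, -0.08], [0.7, -0.4, 0.29, -0.47, 0.78, 0.26]] 0.32 [[0.51, 0.32, 0.53], [0.53, -0.2, 0.37], [0.51, -0.08, 0.35], [0.64, -0.27, 0.29]] [ 1.02  0.73 -1.09  2.28  2.    0.5  -0.32]
0.091 [[0.61, 0.57, 0.53, -0.05, 2.64, -0.85], [0.57, -0.36, 0.38, -0.82, -1.43, 0.07], [0.51, -0.15, 0.35, 0.21, 2.63, -0.08], [0.7, -0.4, 0.29, -0.47, 0.78, 0.26]] 0.32 [[0.51, 0.32, 0.53], [0.53, -0.2, 0.37], [0.51, -0.08, 0.35], [0.64, -0.27, 0.29]] [ 1.02  0.73 -1.09  2.28  2.    0.5  -0.32]
```

```bash
python3 - <<'E'
s=open("s7.py").read()
s=s.replace("v=[rnd() for _ in range(rng.integers(1,4))];rl=rng.uniform(-2.5,2.5)","rl=rng.choice([0,-.8,-1.57,1.57,.8]);v=[rnd() for _ in range(rng.integers(0,3))]+[(rng.uniform(.55,.62),rng.uniform(-.22,-.17),rng.uniform(.21,.27),rng.uniform(-.6,.4),rl,rng.uniform(-.6,.6))]")
s=s.replace("if rng.random()<.1:v=v+[rnd()]","if rng.random()<.1:v=v[:-1]+[rnd()]+v[-1:]")
s=s.replace(".25<x[2]<.6 and","(.21 if i==len(v)-1 else .27)<x[2]<.6 and").replace("for x in v):continue","for i,x in enumerate(v)) or not(.53<v[-1][0]<.63 and -.23<v[-1][1]<-.16):continue")
s=s.replace("full3","full4").replace("T=170","T=400")
open("s8.py","w").write(s)
E
OMP_NUM_THREADS=1 timeout 560 python3 s8.py
python3 - <<'E'
from go import *
for b in pickle.load(open("full4.pkl","rb"))[::2]:
    print(round(b[0],3),np.round(b[1],2).tolist(),round(b[2],2))
E
```

```text
[-0.13  0.15 -0.48  1.87  0.69  0.89 -1.15]
[np.float64(0.129), np.float64(0.129), np.float64(0.123), np.float64(0.123), np.float64(0.112), np.float64(0.112), np.float64(0.11), np.float64(0.11)]
[[0.9, -0.44, 0.28, -0.83, 1.69, 0.41], [0.62, -0.22, 0.21, -0.12, -1.03, 0.08]] -1.27
[[ 0.23  0.53 -0.03  1.65  1.28  0.48 -1.21]
 [ 0.9   0.62 -1.18  1.76  0.78  1.15  1.87]
 [ 1.08  0.68 -1.33  1.95  0.84  1.    2.26]
 [ 1.05  0.52 -1.04  2.32  1.67  0.24  1.5 ]
 [ 1.02  0.73 -1.09  2.28  2.    0.5   1.26]]
now [0.61 0.15 0.35] [-0.13  0.15 -0.48  1.87  0.69  0.89 -1.15] row [-1.913, 0.796, 1.023, -0.139, -0.247, 0.054] n 11.6 -> [array([ 0.23,  0.53, -0.03,  1.65,  1.28,  0.48, -1.21])] 0.305
0.129 [[0.9, -0.44, 0.28, -0.83, 1.69, 0.41], [0.62, -0.22, 0.21, -0.12, -1.03, 0.08]] -1.27
0.123 [[0.92, 0.39, 0.37, -1.02, 1.27, 0.28], [0.62, -0.21, 0.22, -0.28, -1.55, 0.22]] -1.13
0.112 [[0.92, 0.02, 0.27, -0.37, 1.75, 0.39], [0.63, -0.18, 0.21, -0.31, -1.54, -0.18]] -1.75
0.11 [[0.9, 0.44, 0.32, 0.12, 1.13, -0.75], [0.77, 0.12, 0.36, 0.27, -1.26, -0.68], [0.59, -0.24, 0.36, -0.66, 1.15, -0.45], [0.61, -0.21, 0.22, -0.15, -0.37, 0.16]] -1.85
```

>>> apply_moves(rows=[[-0.14,0.06,0.075,-0.01,-0.018,0.004],[-0.28,0.117,0.15,-0.02,-0.036,0.008],[-0.42,0.175,0.225,-0.03,-0.054,0.012],[-0.56,0.234,0.3,-0.041,-0.073,0.016],[-0.7,0.29,0.375,-0.051,-0.09,0.02]])

```text
clock: 9.12
tcp_pos: [0.6873, -0.0484, 0.3238]
orientation: [1.96, 1.525, 0.325]
contact_force: [1.2, 0.6, 0.4]
grip_width: 0.0002
gripper_force: 0.0
```

Run:
```python
from go import *
b=pickle.load(open("full4.pkl","rb"))[0];go(*pose(*b[1][0]))
```

```text
now [ 0.69 -0.05  0.32] [ 0.04  0.21 -0.31  1.9   0.88  0.71 -1.09] row [-1.076, 0.473, 0.846, -0.087, -0.156, 0.035] n 7.2 -> [array([ 0.23,  0.53, -0.02,  1.65,  1.28,  0.47, -1.21])] 0.304
```

>>> apply_moves(rows=[[-0.16,0.07,0.127,-0.013,-0.023,0.005],[-0.32,0.14,0.254,-0.026,-0.047,0.01],[-0.48,0.21,0.38,-0.039,-0.07,0.016],[-0.65,0.284,0.508,-0.052,-0.094,0.021],[-0.807,0.355,0.635,-0.065,-0.117,0.026]])

```text
clock: 9.75
tcp_pos: [0.7823, -0.3011, 0.2906]
orientation: [1.887, 1.328, 0.227]
contact_force: [-0.2, 0.1, 0.2]
grip_width: -0.0001
gripper_force: 0.0
```

Run:
```python
from go import *
b=pickle.load(open("full4.pkl","rb"))[0];go(*pose(*b[1][0]))
```

```text
now [ 0.78 -0.3   0.29] [ 0.19  0.43 -0.09  1.75  1.19  0.52 -1.17] row [-0.218, 0.106, 0.266, -0.022, -0.039, 0.01] n 1.8 -> [array([ 0.23,  0.53, -0.02,  1.65,  1.28,  0.47, -1.21])] 0.303
```

>>> apply_moves(rows=[[-0.11,0.053,0.133,-0.011,-0.02,0.005],[-0.218,0.106,0.266,-0.022,-0.039,0.01],[-0.218,0.106,0.266,-0.022,-0.039,0.01]])

```text
clock: 10.12
tcp_pos: [0.8125, -0.387, 0.2785]
orientation: [1.865, 1.258, 0.192]
contact_force: [-0.3, 0.3, -0.3]
grip_width: 0.0
gripper_force: 0.0
```

Run:
```python
from go import *
b=pickle.load(open("full4.pkl","rb"))[0];go(*pose(*b[1][1]))
exec(open("s7.py").read().split("def work")[0].split("import *")[1])
for d in(-.3,0,.3): print(d,ev([b[1][1]],b[2]+d,q7))
```

```text
now [ 0.81 -0.39  0.28] [ 0.23  0.53 -0.02  1.65  1.28  0.48 -1.21] row [0.51, -0.895, -0.848, -0.149, 0.645, -1.65] n 16.8 -> [array([ 0.9 ,  0.62, -1.18,  1.76,  0.77,  1.15,  1.87])] 0.075
-0.3 (np.float64(0.02104904155271803), [array([ 0.9 ,  0.62, -1.18,  1.76,  0.77,  1.15,  1.87]), array([ 1.1 ,  0.73, -1.38,  1.95,  0.89,  1.04,  2.53]), array([ 1.13,  0.6 , -1.16,  2.32,  1.7 ,  0.35,  1.81]), array([ 1.06,  0.78, -1.14,  2.28,  1.97,  0.55,  1.61])])
0 (np.float64(0.06538008927623776), [array([ 0.9 ,  0.62, -1.18,  1.76,  0.77,  1.15,  1.87]), array([ 1.08,  0.68, -1.33,  1.95,  0.84,  0.99,  2.27]), array([ 1.04,  0.51, -1.03,  2.32,  1.67,  0.24,  1.5 ]), array([ 1.02,  0.73, -1.08,  2.28,  2.  ,  0.5 ,  1.26])])
0.3 (-12, [array([ 0.9 ,  0.62, -1.18,  1.76,  0.77,  1.15,  1.87]), array([ 1.05,  0.64, -1.28,  1.95,  0.79,  0.95,  2.  ])])
```

>>> apply_moves(rows=[[0.025,-0.045,-0.042,-0.007,0.032,-0.082],[0.05,-0.09,-0.085,-0.015,0.064,-0.165],[0.077,-0.134,-0.127,-0.022,0.097,-0.248],[0.1,-0.18,-0.17,-0.03,0.13,-0.33],[0.128,-0.224,-0.212,-0.037,0.161,-0.412]])

```text
clock: 10.75
tcp_pos: [0.7616, -0.3171, 0.2633]
orientation: [1.314, 1.946, 0.118]
contact_force: [-0.3, 0.2, -0.7]
grip_width: -0.0001
gripper_force: 0.0
```

Run:
```python
from go import *
b=pickle.load(open("full4.pkl","rb"))[0];go(*pose(*b[1][1]))
```

```text
now [ 0.76 -0.32  0.26] [ 0.44  0.42 -0.24  1.81  1.12  0.27 -0.35] row [0.821, -0.236, -0.489, -0.107, 0.485, -1.232] n 12.6 -> [array([ 0.9 ,  0.62, -1.17,  1.76,  0.77,  1.14,  1.87])] 0.104
```

>>> apply_moves(rows=[[0.055,-0.016,-0.033,-0.007,0.032,-0.082],[0.11,-0.031,-0.065,-0.014,0.065,-0.164],[0.164,-0.047,-0.098,-0.021,0.097,-0.246],[0.219,-0.063,-0.13,-0.029,0.129,-0.329],[0.274,-0.079,-0.163,-0.036,0.162,-0.411]])

```text
clock: 11.38
tcp_pos: [0.7094, -0.2566, 0.2455]
orientation: [0.604, 2.468, 0.019]
contact_force: [-0.3, 0.3, 0.1]
grip_width: -0.0
gripper_force: 0.0
```

Run:
```python
from go import *
b=pickle.load(open("full4.pkl","rb"))[0];go(*pose(*b[1][1]))
```

```text
now [ 0.71 -0.26  0.24] [ 0.9   0.47 -0.8   1.81  0.74  0.47  0.77] row [0.586, 0.239, -0.174, -0.071, 0.323, -0.821] n 8.4 -> [array([ 0.89,  0.61, -1.15,  1.76,  0.76,  1.14,  1.88])] 0.256
```

```bash
cat > s9.py <<'E'
from go import *
q7=np.array(r.get_obs()["joints"]);out=[]
for rl in(.3,0,-.3,-.6,-.9,-1.27,-1.6):
  for tl in(.3,.45,.6,.7):
    for h in((.58,-.115,.22),(.6,-.12,.22)):
      T=tgt()@Zm(rl);z=T[:,2];Tm=tgt()@Ym(tl)@Zm(rl);w=[(np.array(h),Tm),(np.array([.555,-.111,.165]),Tm),(P0-.03*z,T),(P0+.014*z,T)]
      o,mg=follow(q7,w)
      if len(o)==4:out.append((mg,rl,tl,h,o))
out.sort(key=lambda c:-c[0])
for c in out[:6]:print(round(c[0],3),c[1:4],c[4][2])
E
python3 s9.py
```

```text
0.07 (-1.27, 0.6, (0.6, -0.12, 0.22)) [ 1.08  0.56 -1.08  2.32  1.74  0.3   1.45]
0.069 (-1.27, 0.6, (0.58, -0.115, 0.22)) [ 1.08  0.56 -1.09  2.32  1.74  0.3   1.45]
0.063 (-1.27, 0.7, (0.6, -0.12, 0.22)) [ 1.1   0.57 -1.12  2.32  1.69  0.31  1.51]
0.061 (-1.27, 0.7, (0.58, -0.115, 0.22)) [ 1.11  0.57 -1.12  2.32  1.7   0.32  1.51]
0.056 (-1.27, 0.45, (0.6, -0.12, 0.22)) [ 1.05  0.52 -1.04  2.32  1.67  0.24  1.51]
0.029 (-1.27, 0.45, (0.58, -0.115, 0.22)) [ 1.05  0.52 -1.04  2.32  1.67  0.25  1.51]
```

```bash
cat > g.py <<'E'
from go import *
rl=-1.27;T=tgt()@Zm(rl);Tm=tgt()@Ym(.6)@Zm(rl)
H=[(np.array([.58,-.115,.22]),Tm),(np.array([.555,-.111,.165]),Tm),(P0-.03*T[:,2],T),(P0+.014*T[:,2],T)]
go(*H[int(sys.argv[1])])
print("rest",follow(r.get_obs()["joints"],H[int(sys.argv[1]):])[1])
E
python3 g.py 0
```

```text
now [ 0.71 -0.26  0.24] [ 0.9   0.47 -0.8   1.81  0.74  0.47  0.77] row [0.67, 0.277, -0.27, -0.254, 0.346, -1.099] n 11.2 -> [array([ 0.99,  0.73, -1.34,  1.72,  0.74,  1.29,  2.36])] 0.07
rest 0.06857899274228973
```

>>> apply_moves(rows=[[0.054,0.022,-0.022,-0.02,0.028,-0.088],[0.107,0.044,-0.043,-0.04,0.055,-0.176],[0.16,0.066,-0.065,-0.06,0.083,-0.264],[0.214,0.089,-0.086,-0.08,0.11,-0.352],[0.268,0.111,-0.108,-0.1,0.138,-0.44]])

```text
clock: 12.0
tcp_pos: [0.6582, -0.1999, 0.2352]
orientation: [-0.351, 2.721, 0.006]
contact_force: [0.4, 0.3, 0.4]
grip_width: 0.0
gripper_force: 0.0
```

```bash
python3 g.py 0; python3 s9.py | head -3
```

```text
now [ 0.66 -0.2   0.23] [ 1.11  0.6  -1.16  1.77  0.65  0.78  1.57] row [0.219, 0.408, -0.046, -0.154, 0.207, -0.659] n 6.7 -> [array([ 0.98,  0.72, -1.33,  1.72,  0.73,  1.29,  2.36])] 0.076
rest 0.07454513055849699
0.075 (-1.27, 0.6, (0.6, -0.12, 0.22)) [ 1.07  0.55 -1.07  2.32  1.74  0.29  1.45]
0.075 (-1.27, 0.6, (0.58, -0.115, 0.22)) [ 1.07  0.55 -1.07  2.32  1.74  0.29  1.45]
0.072 (-1.27, 0.7, (0.6, -0.12, 0.22)) [ 1.09  0.56 -1.1   2.32  1.69  0.29  1.51]
```

>>> apply_moves(rows=[[0.028,0.053,-0.006,-0.02,0.027,-0.086],[0.057,0.106,-0.012,-0.04,0.054,-0.171],[0.085,0.159,-0.018,-0.06,0.081,-0.257],[0.114,0.212,-0.024,-0.08,0.108,-0.343],[0.142,0.265,-0.03,-0.1,0.135,-0.428]])

```text
clock: 12.62
tcp_pos: [0.6081, -0.1445, 0.2254]
orientation: [-1.357, 2.666, -0.004]
contact_force: [0.3, 0.1, -0.2]
grip_width: -0.0004
gripper_force: 0.0
```

```bash
python3 g.py 0
```

```text
now [ 0.61 -0.14  0.23] [ 1.06  0.69 -1.3   1.72  0.69  1.13  2.12] row [-0.027, 0.162, 0.014, -0.054, 0.072, -0.231] n 2.3 -> [array([ 0.98,  0.72, -1.33,  1.72,  0.73,  1.29,  2.36])] 0.078
rest 0.07698916479274276
```

>>> apply_moves(rows=[[-0.009,0.054,0.005,-0.018,0.024,-0.077],[-0.018,0.108,0.009,-0.036,0.048,-0.154],[-0.027,0.162,0.014,-0.054,0.072,-0.231],[-0.027,0.162,0.014,-0.054,0.072,-0.231]])

```text
clock: 13.12
tcp_pos: [0.5807, -0.113, 0.2203]
orientation: [-1.898, 2.489, -0.008]
contact_force: [0.8, -0.2, 0.2]
grip_width: -0.0001
gripper_force: 0.0
```

```bash
python3 g.py 1
```

```text
now [ 0.58 -0.11  0.22] [ 0.98  0.71 -1.32  1.72  0.72  1.28  2.37] row [0.021, 0.104, 0.22, -0.0, 0.002, -0.001] n 1.2 -> [array([ 0.99,  0.74, -1.29,  1.84,  0.78,  1.18,  2.31])] 0.094
rest 0.08659432131508304
```

>>> apply_moves(rows=[[0.02,0.1,0.03,0,0,0],[0.021,0.104,0.13,0,0,0],[0.021,0.104,0.22,0,0,0],[0.021,0.104,0.22,0,0,0]])

```text
clock: 13.62
tcp_pos: [0.5545, -0.1123, 0.1625]
orientation: [-1.896, 2.493, -0.003]
contact_force: [-0.1, 0.4, 0.2]
grip_width: -0.0002
gripper_force: 0.0
```

```bash
python3 g.py 2
```

```text
now [ 0.55 -0.11  0.16] [ 0.99  0.73 -1.28  1.84  0.77  1.17  2.32] row [0.001, 0.009, 0.252, 0.367, -0.112, -0.004] n 3.6 -> [array([ 1.03,  0.52, -1.02,  2.32,  1.73,  0.25,  1.44])] 0.076
rest 0.07600577535687705
```

>>> apply_moves(rows=[[0.0,0.001,0.03,0.045,-0.014,0],[0.0,0.002,0.06,0.09,-0.027,-0.001],[0.0,0.003,0.09,0.135,-0.04,-0.001],[0.0,0.004,0.12,0.18,-0.054,-0.002],[0.0,0.006,0.15,0.225,-0.068,-0.002]])

```text
clock: 14.25
tcp_pos: [0.5553, -0.1109, 0.1281]
orientation: [-1.705, 2.234, -0.316]
contact_force: [0.8, -0.1, -0.0]
grip_width: 0.0003
gripper_force: 0.0
```

```bash
python3 g.py 2
```

```text
now [ 0.56 -0.11  0.13] [ 1.12  0.62 -1.25  2.14  1.09  0.63  2.06] row [0.018, 0.049, 0.102, 0.137, -0.043, -0.001] n 1.4 -> [array([ 1.04,  0.52, -1.03,  2.32,  1.71,  0.25,  1.47])] 0.081
rest 0.08064273112087286
```

>>> apply_moves(rows=[[0.004,0.01,0.02,0.028,-0.009,0],[0.007,0.02,0.04,0.055,-0.017,0],[0.011,0.029,0.061,0.082,-0.026,-0.001],[0.014,0.039,0.082,0.11,-0.034,-0.001],[0.018,0.049,0.102,0.137,-0.043,-0.001]])

```text
clock: 14.88
tcp_pos: [0.553, -0.1117, 0.0999]
orientation: [-1.583, 2.068, -0.476]
contact_force: [-0.6, -1.5, -0.4]
grip_width: -0.0001
gripper_force: 0.0
```

```bash
python3 g.py 2; python3 g.py 3
python3 - <<'E'
from h import *
p=r.grab_frame("scene");save({"pixels":cv2.resize(p["pixels"][130:290,200:400],(800,640))[:600]},"c2.png")
E
```

```text
now [ 0.55 -0.11  0.1 ] [ 1.09  0.61 -1.13  2.31  1.87  0.41  1.34] row [0.0, 0.001, 0.001, 0.0, -0.0, 0.001] n 0.0 -> [array([ 1.1 ,  0.61, -1.13,  2.31,  1.87,  0.42,  1.34])] 0.125
rest 0.12541749057318885
now [ 0.55 -0.11  0.1 ] [ 1.09  0.61 -1.13  2.31  1.87  0.41  1.34] row [0.0, 0.001, 0.177, 0.0, -0.0, 0.001] n 0.9 -> [array([ 1.04,  0.75, -1.1 ,  2.28,  1.99,  0.52,  1.29])] 0.143
rest 0.14287816940365694
```

View pics/c2.png

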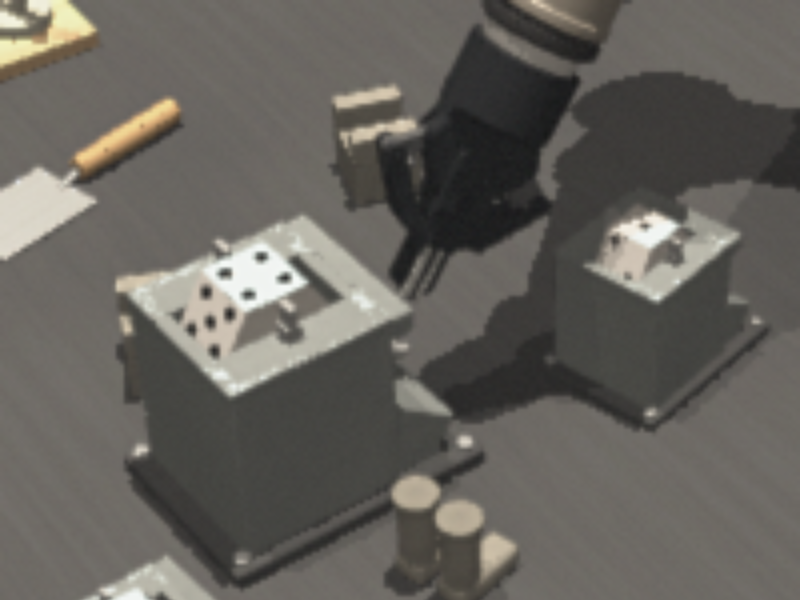

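The tool is poised over the plunger at about (405,290) and clear of the case, with four dots still on top. I'll press now.

>>> apply_moves(rows=[[0,0.001,0.07,0,0,0],[0,0.001,0.11,0,0,0],[0,0.001,0.14,0,0,0],[0,0.001,0.165,0,0,0],[0,0.001,0.165,0,0,0]])

```text
clock: 15.55
tcp_pos: [0.5757, -0.1109, 0.0652]
orientation: [-1.583, 2.07, -0.473]
contact_force: [-0.5, -0.1, 3.2]
grip_width: -0.0001
gripper_force: 1.3
```

>>> apply_moves(rows=[[0,0,0.012,0,0,0],[0,0,0.016,0,0,0],[0,0,0.016,0,0,0]])

```text
clock: 15.92
tcp_pos: [0.5772, -0.1107, 0.0631]
orientation: [-1.585, 2.069, -0.476]
contact_force: [-14.2, -2.4, 22.5]
grip_width: 0.0001
gripper_force: 13.6
```

>>> apply_moves(rows=[[0,0,-0.05,0,0,0],[0,0,-0.1,0,0,0],[0,0,-0.14,0,0,0],[0,0,-0.14,0,0,0]])

```text
clock: 16.42
tcp_pos: [0.5571, -0.112, 0.0911]
orientation: [-1.584, 2.071, -0.475]
contact_force: [-0.1, -0.9, -0.2]
grip_width: -0.0001
gripper_force: 0.0
```

```bash
python3 g.py 3
python3 - <<'E'
from h import *
p=r.grab_frame("scene");save({"pixels":cv2.resize(p["pixels"][175:255,225:345],(600,400))},"c3.png")
E
```

```text
now [ 0.56 -0.11  0.09] [ 1.08  0.64 -1.13  2.31  1.89  0.44  1.33] row [-0.004, -0.005, 0.138, 0.002, -0.001, 0.001] n 0.7 -> [array([ 1.04,  0.75, -1.11,  2.28,  1.98,  0.52,  1.29])] 0.147
rest 0.14697725536954698
```

View pics/c3.png

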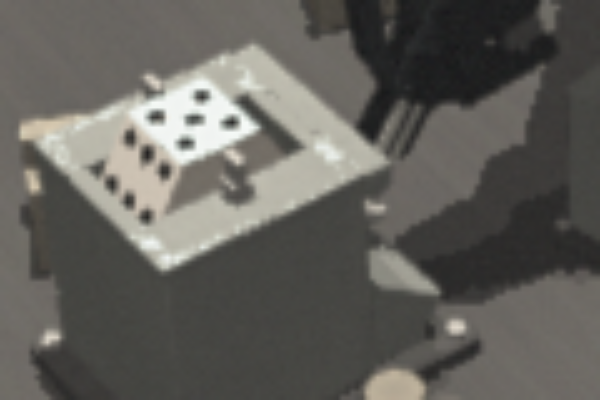

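Five dots are on top at (195,118) and six on the back face, so the press counted. The second press is the same.

>>> apply_moves(rows=[[0,0,0.04,0,0,0],[0,0,0.08,0,0,0],[0,0,0.115,0,0,0],[0,0,0.14,0,0,0],[0,0,0.142,0,0,0]])

```text
clock: 17.1
tcp_pos: [0.5767, -0.1109, 0.0624]
orientation: [-1.586, 2.07, -0.478]
contact_force: [-32.5, -7.1, 45.7]
grip_width: -0.0001
gripper_force: 28.3
```

>>> apply_moves(rows=[[0,0,0,0,0,0],[0,0,0,0,0,0]])

```text
clock: 17.35
tcp_pos: [0.5767, -0.1109, 0.0625]
orientation: [-1.586, 2.07, -0.477]
contact_force: [-28.6, -5.5, 39.2]
grip_width: 0.0002
gripper_force: 24.2
```

>>> apply_moves(rows=[[0,0,-0.05,0,0,0],[0,0,-0.1,0,0,0],[0,0,-0.15,0,0,0],[0,0,-0.17,0,0,0],[0,0,-0.17,0,0,0]])

```text
clock: 17.98
tcp_pos: [0.5534, -0.112, 0.0964]
orientation: [-1.584, 2.071, -0.474]
contact_force: [0.7, 0.8, 0.1]
grip_width: 0.0001
gripper_force: 0.0
```

Run:
```python
from h import *
p=r.grab_frame("scene");save({"pixels":cv2.resize(p["pixels"][150:290,205:345],(600,600))},"c4.png")
```

```text
(no output)
```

View pics/c4.png

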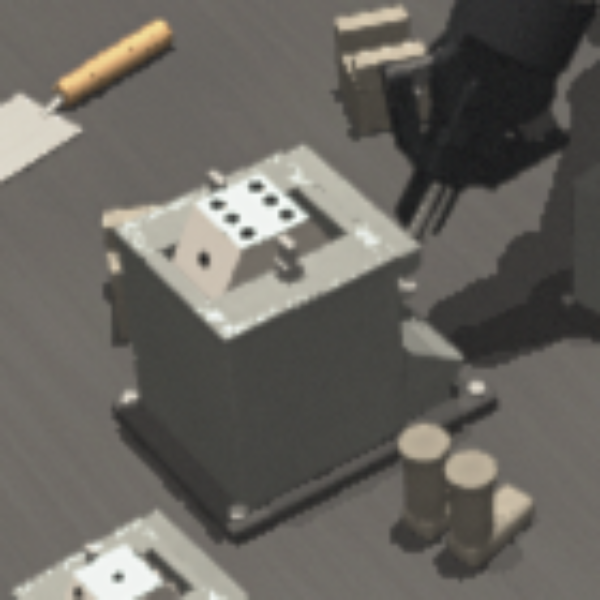

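Six dots are now on top at (250,210) between the pointers, and the tool is clear of everything.

```bash
python3 -c "
from bench import r
print(r.hand_in())"
```

```text
the job is handed in; nothing more can be done
None
```

The job is handed in: two full plunger presses took the day counter from four dots to six, and the last picture shows six on top between the pointers, the tool clear and nothing visibly moved, but the hand-in returned no verdict.

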